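# Lock the bead wheel, tighten its hub knob and dump the refill

## Robot

A 6-joint arm with a two-finger parallel gripper is mounted at the origin on the work surface. World frame = base frame: x ahead of the robot, y to its left, z up, the work surface at z = 0. Lengths are in m, angles in rad, forces in N, time in s.
With the tool pointing down it reaches from about 0.325 to 1 m from the base axis. Payload 5.1 kg.
Tool frame: the origin (TCP) lies on the centre line of the jaws, within the pads' length; the fingertips stand arm.tips_ahead ahead of it and the grasp point (between the pads) lies 11 mm behind it (arm.tips_ahead is the distance from the TCP to the fingertips, in m); z points along the fingers, y is the direction in which the jaws open and shut (so a half turn about z gives the same grasp; the last joint's range is limited). The gripper opens to 85 mm and grips with 20 to 120 N. Pads are 22 mm wide; open, the fingers measure 114 mm over their backs; the gripper's body (76 mm by 85 mm) begins 54 mm behind the grasp point. The pads swing forward as they close: fully open they stand 13 mm farther back than shut.
Start: joints at [-1.429, 0.124, 1.65, -0, 1.367, -0.083], TCP at [0.145, -0.634, 0.239] pointing down, gripper open.
Joint ranges: [-2.61, 2.61], [-1.02, 2.33], [0.03, 2.71], [-1.35, 4.49], [0.32, 2.68], [-2.91, 2.91]. Speed limits (rad/s): [2.57, 2.57, 3.14, 3.14, 3.14, 3.14].

## Interface

Orientations are given as a rotation vector (axis times angle).
In Python, from station import status, eyes, arm gives the robot as it stands.
- The arm moves only by the tool carry_out, never from a script. Its argument "series" is a list of rows, each a list of 7 numbers: the shift along the tool's x, y, z in m, then the turn, a rotation vector about the tool's x, y, z in degrees, then the closure, from 0 (fully open) to 1 (shut). A call has 1 to 12 rows; each row shifts and turns the pose as measured when the row begins, along the tool's axes as they then stand; what a row does not reach is not made up. A row lasts 1/12 s, in which the tool goes at most 41.7 mm and 7.16 degrees, less where a joint would pass 70% of its speed; a pose out of reach is approached as far as the arm can. A call with a gripper value outside its range is refused whole. The fingers move at their own pace and stop on an object; "newtons" is the grip in N (left out, the last holds). Time passes only in rows, so rows that do not move let the fingers close. It gives the time, the measured TCP pose, the force and the opening at its end, in the units of the state.
- status.state(): the state, without advancing time (a new reading comes with each control period).
- eyes.grab_frame(name): name is "scene" or "top"; returns (picture, depth): 384x512x3 uint8, blue, green, red; 384x512 float32, m along the optical axis (not along the pixel's ray), 0 where there is no reading.
- eyes.camera_info(name): a dict with "fovy" (degrees; the focal length in pixels is half the picture's height over the tangent of half this angle, whatever the lens; pixels are square), "cx", "cy" (the principal point, pixels), "extrinsics" (4x4, takes a point from world to camera coordinates). Camera axes: x right, y down, z forward; pixel columns grow to the right and rows downward; lengths in m; the calibration is good to about 2 mm. A picture is of the moment at which its call begins. camera_info takes no time and is no camera call.
- arm.finish_job(): hands the job in, once; it reports no verdict.
The state is a dict: "time": time; "qpos": joint angles; "joint_velocities": joint speeds; "joint_efforts": joint torques, N m; "eef_pos": TCP position; "ee_rot": TCP orientation; "wrist_force": force on the tool from outside, world axes, zero at the start; "torque": the same for the moment, N m; "opening": finger opening in m.
Only numpy, scipy, OpenCV 4.12 (cv2) and the standard library are available. Lean on these libraries where they do the work, as an engineer would, in place of code of your own. Each camera call takes 0.05 s, during which the arm holds its last target.

## Task

The bead wheel's hub knob has worked loose and its bin is empty. Turn the free-spinning wheel until its forked lug faces the stop bar, push the stop bar fully home into the fork so the wheel cannot spin, and tighten the knob clockwise until it stops. Then press the tipping bucket's bar down past its latch to dump all three beads into the bin, let the bucket swing back up, and leave the stop bar in and the other things on the bench alone.

Things in the scene. Friction and masses are not known exactly. Their poses are not given: they have to be found in the camera images.
- stand: Fixed stand: grey base 300 x 360 x 14 mm with steel posts. Origin on the bench below the wheel's centre; z up, x roughly towards the robot. The wheel, a plywood disc 230 mm across and 8 mm thick, is centred 120 mm above it, its axle leaning 30 degrees away from the robot, along (-0.5, 0, 0.866) of this frame. On the robot's side two uprights carry the bucket, its pivot line along y at x 77, z 254 mm
- wheel (a joint): angle of the disc (rad), positive anticlockwise seen from above; 0 = fork exactly facing the stop bar and bin highest, under the bucket. Starts at 0.4 to 0.9. Spins almost freely (0.03 N m drag) to 3.1 either way, stays where left. The knob is stiffer: turned while the wheel is not held, it only carries the wheel round, a handy way to turn the wheel; pushing rim, lug or bin also works
- knob (a joint): angle of the hub knob on its stud in the wheel (rad), positive clockwise seen from above = tightening; starts loose at 0 to 0.15, hard end (tight) at 1.3. Friction 0.14 N m, same axle as the wheel. Seen from the stand the knob has turned anticlockwise by wheel minus knob
- knob_bar (a point): centre of the knob's black bar grip, on the axle, 66 mm above the disc's underside: bar 52 mm long (its x axis), 14 mm thick (y), 36 mm high (z, along the axle, away from the disc), above a 40 mm round skirt. The bin's rim is 22 mm below this point along the axle and begins 34 mm from the axle. Nothing stands above it along the axle
- fork (a point): mouth of the steel forked lug on the rim, 133 mm from the axle, a quarter turn clockwise from the bin; axes those of the disc. Throat 15 mm wide; the mouth flares to about 38 mm, so that the stop bar draws the wheel true if it is within about 0.08 rad of wheel = 0
- stop (a joint): travel of the round steel stop bar (10 mm thick) towards the wheel (m): starts drawn back at 0 to 0.004, 0.046 = fully home with its end in the fork's throat. Slides horizontally along +y of the stand with 2.5 N friction and stays where it is left
- stop_tab (a point): grip point of the upright steel tab on the stop bar at the stand's -y side, 14 mm below the tab's top: tab 12 mm thick along the slide (y), 30 mm wide (x), 40 mm high. Axes as the stand's
- bucket (a joint): tipping angle of the sheet aluminium bucket (rad): 0 = upright, 1.2 = fully tipped towards the wheel, over the bin. A spring (0.2 N m, rising 0.05 N m per rad) swings it back by itself; a ball latch adds some 0.1 N m from 0.1 to 0.5 rad. From about 0.9 the beads roll out: hold it down about a second. Pivots about the stand's y axis
- press_bar (a point): middle of the bucket's round press bar, 12 mm thick, 45 mm long along y, beside the bucket at the stand's +y side; when upright it is 52 mm further along the stand's -x and 30 mm higher than the pivot line. Pressed down 60 mm it has tipped the bucket by about 1.06 rad (fully tipped: 68 mm). Nothing stands above it
- bin (a point): centre of the inner floor of the open wooden bin on the disc, 68 x 84 mm inside (x, y), 33 mm deep; axes those of the disc (x outwards from the axle, z along the axle away from the disc); 71 mm from the axle
- bead0_center (a point): centre of one of three equal white glazed clay beads, 22 mm balls of about 11 g, lying in a row in the bucket at the start
- bead1_center (a point): centre of one of three equal white glazed clay beads, 22 mm balls of about 11 g, lying in a row in the bucket at the start
- bead2_center (a point): centre of one of three equal white glazed clay beads, 22 mm balls of about 11 g, lying in a row in the bucket at the start
- paste_jar: screw-top jar of paste, white, 68 mm across, 85 mm tall; bystander, loose, origin at the centre of its underside
- candle: thick black pillar candle, 60 mm across, 115 mm tall; bystander, loose, origin at the centre of its underside
- tape_roll: roll of paper tape lying flat, 90 mm across, 25 mm high; bystander, loose, origin at the centre of its underside
- glue_stick: glue stick standing up, 32 mm across, 100 mm tall; bystander, loose, origin at the centre of its underside

How it is judged:
By the outcome, as a careful person would: the job done as asked, in the order asked, and still so for the second after the job is handed in, with the robot touching nothing.
It also fails if it takes over 72 s, if anything falls off the work surface, if the arm or the gripper's body presses on something with over 40 N, if the wrist force passes 120 N, or if a joint passes its speed limit or range.

## Working session

There is one attempt and no reset: what is moved stays moved. The work goes in short steps, Python scripts to look and compute and a tool call to move; the robot and the scene stay as the last step left them, time stands still between calls to the robot, and variables do not carry over. Pictures are saved under pics/ and viewed, and the job is handed in when it is done.

Besides the shell and the picture viewer there is one more tool, called after ">>>" by a JSON object that holds its "api" and its "payload". carry_out: Moves the arm, as the interface text tells. Its arguments: {"type":"object","properties":{"series":{"type":"array"},"newtons":{"type":"number"}},"required":["series"]}

```bash
ls; mkdir -p pics; cat > h.py <<'E'
import numpy as np, cv2
from station import status, eyes, arm
def grab(n,f):
    im,d=eyes.grab_frame(n); cv2.imwrite('pics/%s.png'%f,im); np.save('pics/%s.npy'%f,d); return im,d
def K(n):
    c=eyes.camera_info(n); f=192/np.tan(np.radians(c['fovy'])/2); return f,c['cx'],c['cy'],np.array(c['extrinsics'])
def cloud(n,d):
    f,cx,cy,E=K(n); v,u=np.mgrid[:d.shape[0],:d.shape[1]]
    P=np.stack([(u-cx)/f*d,(v-cy)/f*d,d],-1); return (P-E[:3,3])@E[:3,:3]
def ray(n,u,v):
    f,cx,cy,E=K(n); R=E[:3,:3]; o=-R.T@E[:3,3]; r=R.T@np.array([(u-cx)/f,(v-cy)/f,1]); return o,r
def proj(n,p):
    f,cx,cy,E=K(n); q=E[:3,:3]@np.array(p)+E[:3,3]; return q[0]/q[2]*f+cx,q[1]/q[2]*f+cy
E
python3 - <<'E'
from h import *
print(status.state()); print(arm.tips_ahead)
for n in('scene','top'):
    grab(n,n+'0'); print(n,eyes.camera_info(n))
E
```

```text
pics
{'time': 0.0, 'qpos': array([-1.42864282e+00,  1.24510520e-01,  1.65168207e+00,  1.52343239e-05,
        1.36749994e+00, -8.26290193e-02]), 'joint_velocities': array([-4.91025724e-05, -7.22352163e-04,  2.14422485e-03, -6.38360148e-04,
       -7.89388232e-04, -1.07115383e-03]), 'joint_efforts': array([-5.79342686e-04, -4.23622298e+01, -3.65448904e+01, -1.51879867e-04,
        6.70515234e-03,  2.43380399e-06]), 'eef_pos': array([ 0.14475359, -0.6330641 ,  0.23804473]), 'ee_rot': array([-3.11968595e+00, -3.52104399e-01,  7.46839031e-05]), 'wrist_force': array([-0.27665643, -0.50764703, -0.03535719]), 'torque': array([ 0.00019997, -0.00237718,  0.02005049]), 'opening': 0.0850569794451121}
0.008
scene {'fovy': 51.50841182661369, 'cx': 253.05772190822017, 'cy': 196.50268805929556, 'extrinsics': array([[ 0.42837028,  0.9035702 ,  0.00773315, -0.26214746],
       [ 0.60013628, -0.27809759, -0.74999879, -0.18589177],
       [-0.67552598,  0.32591813, -0.661394  ,  1.49586879],
       [ 0.        ,  0.        ,  0.        ,  1.        ]])}
top {'fovy': 53.82648306488368, 'cx': 256.62830993940366, 'cy': 186.73450872206797, 'extrinsics': array([[ 0.01373575, -0.99988582, -0.0062995 ,  0.04733512],
       [-0.99052422, -0.01274562, -0.13674546,  0.59326204],
       [ 0.13664956,  0.00811811, -0.99058619,  0.91532805],
       [ 0.        ,  0.        ,  0.        ,  1.        ]])}
```

View pics/scene0.png

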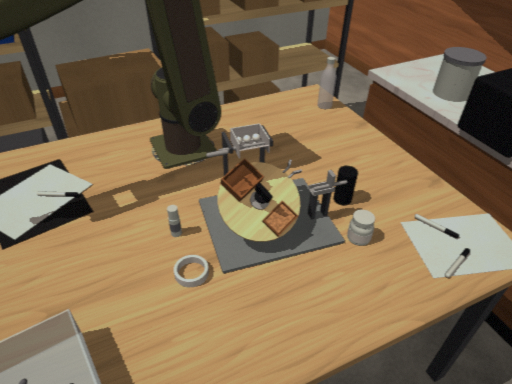

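View pics/top0.png

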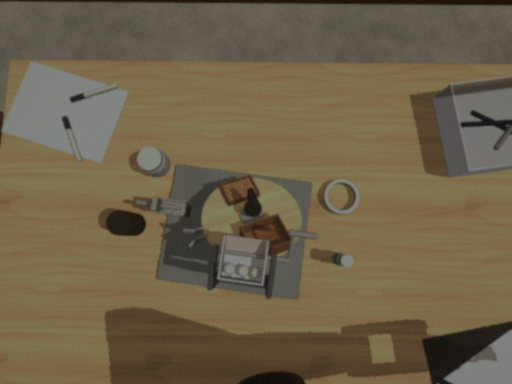

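```bash
python3 - <<'E'
from h import *
a=cv2.imread('pics/scene0.png')[110:280,140:390]; cv2.imwrite('pics/s0z.png',cv2.resize(a,None,fx=3.2,fy=3.2,interpolation=3)[:600,:800])
a=cv2.imread('pics/top0.png')[140:310,110:370]; cv2.imwrite('pics/t0z.png',cv2.resize(a,None,fx=3,fy=3,interpolation=3))
E
```

```text
(no output)
```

View pics/s0z.png

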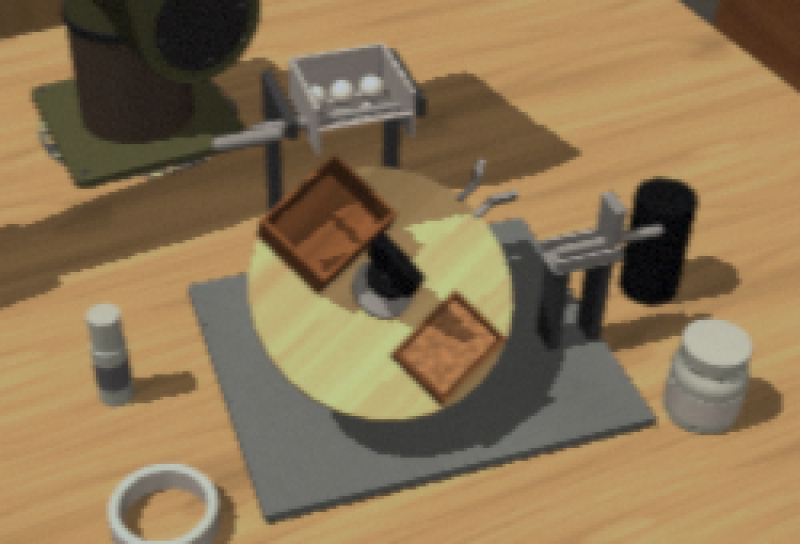

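View pics/t0z.png

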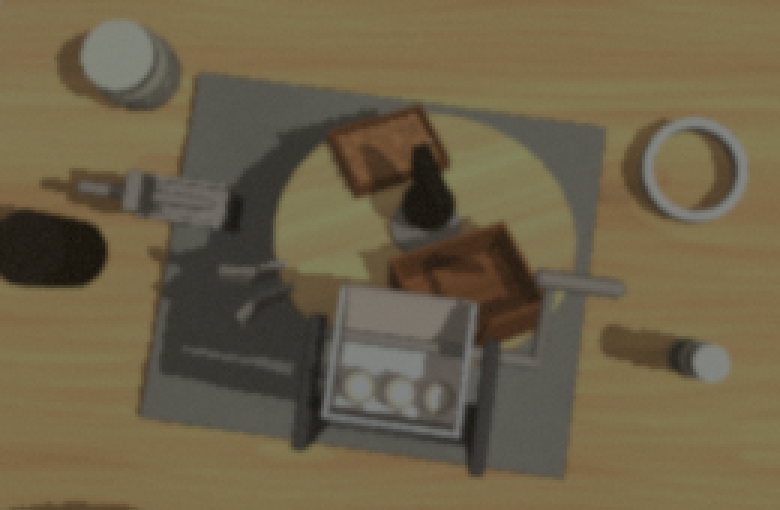

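```bash
python3 - <<'E'
from h import *
# base corners on plane z=.014
im=cv2.imread('pics/top0.png'); d=np.load('pics/top0.npy'); P=cloud('top',d)
print('depth valid',(d>0).mean())
def onz(n,u,v,z): 
    o,r=ray(n,u,v); return o+r*(z-o[2])/r[2]
for u,v in [(200,73),(605,128),(563,478),(140,415)]:
    print('corner top',onz('top',110+u/3,140+v/3,.014).round(4))
for u,v in [(190,290),(270,520),(655,418),(525,218)]:
    print('corner scene',onz('scene',140+u/3.2,110+v/3.2,.014).round(4))
hsv=cv2.cvtColor(im,cv2.COLOR_BGR2HSV)
# table grid check
print('table z', P[200,370:400:10].round(4), P[100,200].round(4))
# disc by scene cloud
ims=cv2.imread('pics/scene0.png'); ds=np.load('pics/scene0.npy'); S=cloud('scene',ds)
print('table scene',S[300,200].round(4),S[200,100].round(4))
hs=cv2.cvtColor(ims,cv2.COLOR_BGR2HSV)
for u,v in [(300,350),(270,300),(440,250),(480,240),(340,390),(460,280)]:
    a,b=int(110+v/3.2),int(140+u/3.2); print('disc',S[a,b].round(4),hs[a,b])
E
```

```text
depth valid 0.9962310791015625
corner top [0.6529 0.2661 0.014 ]
corner top [ 0.6088 -0.0876  0.014 ]
corner top [ 0.314  -0.0509  0.014 ]
corner top [0.3601 0.3041 0.014 ]
corner scene [ 0.3253 -0.0508  0.014 ]
corner scene [ 0.6184 -0.0862  0.014 ]
corner scene [0.6586 0.2653 0.014 ]
corner scene [0.3662 0.3063 0.014 ]
table z [[ 5.666e-01 -2.409e-01  3.500e-03]
 [ 5.673e-01 -2.681e-01 -1.000e-04]
 [ 5.678e-01 -2.947e-01 -1.700e-03]] [0.8337 0.2127 0.0031]
table scene [ 0.6609 -0.1699 -0.0009] [ 0.1754 -0.3328  0.0011]
disc [ 0.5345 -0.0231  0.1089] [ 27  89 189]
disc [ 0.4901 -0.0296  0.132 ] [ 26  92 189]
disc [0.5007 0.1253 0.1379] [ 24  95 191]
disc [0.5023 0.166  0.1357] [ 30  85 190]
disc [ 0.5697 -0.0014  0.0868] [ 34  78 197]
disc [0.5276 0.1305 0.1241] [ 32  84 194]
```

```bash
python3 - <<'E'
from h import *
def onz(n,u,v,z): 
    o,r=ray(n,u,v); return o+r*(z-o[2])/r[2]
for n in('top','scene'):
    im=cv2.imread(f'pics/{n}0.png'); d=np.load(f'pics/{n}0.npy'); P=cloud(n,d)
    print(n,'cam',ray(n,0,0)[0].round(3))
    hsv=cv2.cvtColor(im,cv2.COLOR_BGR2HSV)
    m=((hsv[...,1]<60)&(P[...,2]<.03)&(P[...,2]>.004)&(P[...,0]>.25)&(P[...,0]<.72)&(P[...,1]>-.12)&(P[...,1]<.32)).astype(np.uint8)
    m=cv2.morphologyEx(m,cv2.MORPH_OPEN,np.ones((3,3)))
    n_,l,s,c=cv2.connectedComponentsWithStats(m); k=1+np.argmax(s[1:,4]); m=(l==k).astype(np.uint8)
    cv2.imwrite(f'pics/m_{n}.png',m*255)
    cs,_=cv2.findContours(m,cv2.RETR_EXTERNAL,cv2.CHAIN_APPROX_NONE)
    h=cv2.convexHull(max(cs,key=len))[:,0]
    W=np.array([onz(n,u,v,.014)[:2] for u,v in h],np.float32)
    r=cv2.minAreaRect(W); print(n,r, cv2.boxPoints(r).round(4).tolist())
    # disc
    m=((hsv[...,1]>60)&(hsv[...,0]>22)&(hsv[...,0]<40)&(P[...,2]>.05)&(P[...,2]<.2)&(P[...,0]>.3)&(P[...,0]<.68)&(P[...,1]>-.08)&(P[...,1]<.25))
    cv2.imwrite(f'pics/d_{n}.png',m.astype(np.uint8)*255)
    Q=P[m]; 
    for _ in range(5):
        c=Q.mean(0); U,sv,V=np.linalg.svd(Q-c,full_matrices=False); nn=V[2]*np.sign(V[2][2]); r=(Q-c)@nn; Q=Q[abs(r)<.004]
    print('disc n',nn.round(3),'angle',np.degrees(np.arccos(nn[2])),'yaw',np.degrees(np.arctan2(nn[1],nn[0])),'off',(c@nn).round(4),len(Q),abs(r).std())
E
```

```text
top cam [0.462 0.047 0.988]
top ((0.4958268105983734, 0.1979348361492157), (0.17827782034873962, 0.29728278517723083), 82.76598358154297) [[0.33709999918937683, 0.1281999945640564], [0.632099986076355, 0.09080000221729279], [0.6545000076293945, 0.26759999990463257], [0.3596000075340271, 0.3050999939441681]]
disc n [ 0.499 -0.061  0.864] angle 30.203700626704794 yaw -6.931661814284604 off 0.3628 1943 0.0006920854400788513
scene cam [ 1.234 -0.302  0.852]
scene ((0.48991337418556213, 0.1072818785905838), (0.35877281427383423, 0.30382040143013), 82.68692016601562) [[0.3163999915122986, -0.05130000039935112], [0.6177999973297119, -0.09000000357627869], [0.6633999943733215, 0.26589998602867126], [0.3621000051498413, 0.304500013589859]]
disc n [ 0.496 -0.063  0.866] angle 30.025818737960673 yaw -7.2384340838959496 off 0.3607 2176 0.0009433475332751501
```

```bash
python3 - <<'E'
import cv2,numpy as np
a=[cv2.imread(f'pics/{k}.png') for k in('m_top','m_scene','d_top','d_scene')]
o=np.vstack([np.hstack(a[:2]),np.hstack(a[2:])]); cv2.imwrite('pics/mm.png',cv2.resize(o,(800,600)))
E
```

```text
(no output)
```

View pics/mm.png

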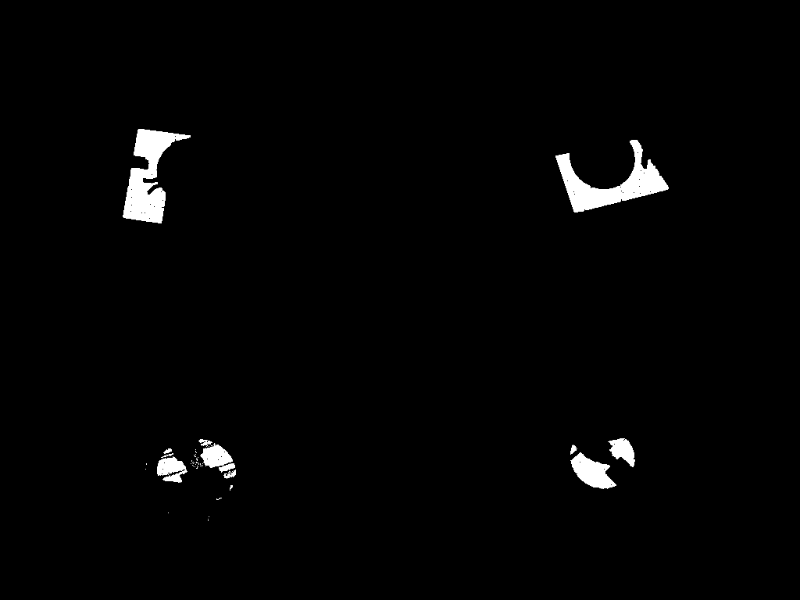

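```bash
python3 - <<'E'
from h import *
from scipy.optimize import least_squares
n3=np.array([.4975,-.062,.865]); n3/=np.linalg.norm(n3)
yaw=np.radians(-7.2)
for n,off in(('top',.3628),('scene',.3607)):
    m=cv2.imread(f'pics/d_{n}.png',0); m=cv2.morphologyEx(m,cv2.MORPH_OPEN,np.ones((3,3)))
    cs,_=cv2.findContours(m,cv2.RETR_EXTERNAL,cv2.CHAIN_APPROX_NONE)
    h=cv2.convexHull(np.vstack([c for c in cs if len(c)>30]))[:,0]
    # keep points along hull incl. contour pts near hull
    C=np.vstack([c[:,0] for c in cs if len(c)>30])
    C=np.array([c for c in C if abs(cv2.pointPolygonTest(h.astype(np.float32),(float(c[0]),float(c[1])),True))<1.2])
    W=[]
    for u,v in C:
        o,r=ray(n,u,v); W.append(o+r*(off-o@n3)/(r@n3))
    W=np.array(W); ex=np.array([np.cos(yaw),np.sin(yaw),0]); ey=np.cross(n3,ex); ey/=np.linalg.norm(ey); ex=np.cross(ey,n3)
    a=np.c_[W@ex,W@ey]
    f=least_squares(lambda p:np.hypot(a[:,0]-p[0],a[:,1]-p[1])-p[2],[a[:,0].mean(),a[:,1].mean(),.115],loss='soft_l1',f_scale=.002)
    g=least_squares(lambda p:np.hypot(a[:,0]-p[0],a[:,1]-p[1])-.115,f.x[:2],loss='soft_l1',f_scale=.002)
    for p in(f.x,g.x): print(n,len(C),(p[0]*ex+p[1]*ey+off*n3).round(4),p[2:], 'res',np.abs(f.fun).mean())
E
```

```text
top 116 [0.5291 0.067  0.1198] [0.10148749] res 0.010671826562764549
top 116 [0.5065 0.0627 0.1325] [] res 0.010671826562764549
scene 140 [0.5194 0.0645 0.1228] [0.1084633] res 0.006816179872822606
scene 140 [0.5113 0.064  0.1274] [] res 0.006816179872822606
```

```bash
python3 - <<'E'
from h import *
from scipy.optimize import least_squares
n3=np.array([.4975,-.062,.865]); n3/=np.linalg.norm(n3)
yaw=np.radians(-7.2)
pts={'scene':[(248,285),(262,340),(300,390),(345,413),(400,418),(513,300),(508,260),(490,220),(455,190),(400,170)],
'top':[(273,225),(283,275),(287,185),(310,150),(470,115),(530,145),(565,190),(577,235),(572,270)]}
for n,off,s,u0,v0 in(('top',.3628,3,110,140),('scene',.3607,3.2,140,110)):
    W=[]
    for u,v in pts[n]:
        o,r=ray(n,u0+u/s-.5+.5/s,v0+v/s-.5+.5/s); W.append(o+r*(off-o@n3)/(r@n3))
    W=np.array(W); ex=np.array([np.cos(yaw),np.sin(yaw),0]); ey=np.cross(n3,ex); ey/=np.linalg.norm(ey); ex=np.cross(ey,n3)
    a=np.c_[W@ex,W@ey]
    f=least_squares(lambda p:np.hypot(a[:,0]-p[0],a[:,1]-p[1])-p[2],[a[:,0].mean(),a[:,1].mean(),.115])
    g=least_squares(lambda p:np.hypot(a[:,0]-p[0],a[:,1]-p[1])-.115,f.x[:2])
    for p in(f,g): print(n,(p.x[0]*ex+p.x[1]*ey+off*n3).round(4),p.x[2:], 'res',p.fun.round(4))
E
```

```text
top [0.5164 0.0643 0.127 ] [0.11458854] res [ 0.0011  0.0003 -0.0016  0.0001 -0.      0.0008 -0.0002  0.     -0.0005]
top [0.516  0.0643 0.1271] [] res [ 0.0007 -0.0002 -0.0019 -0.0001 -0.0001  0.0007 -0.0005 -0.0004 -0.001 ]
scene [0.5128 0.0656 0.1267] [0.11514813] res [ 0.0006 -0.0003  0.0012  0.0002 -0.0015 -0.0013  0.0002  0.003   0.0004
 -0.0027]
scene [0.5128 0.0656 0.1267] [] res [ 0.0008 -0.0001  0.0014  0.0003 -0.0013 -0.0012  0.0004  0.0031  0.0006
 -0.0025]
```

```bash
cat >> h.py <<'E'
yaw=np.radians(7.2)
O=np.array([.5105,.0655,0]); RS=np.array([[-np.cos(yaw),-np.sin(yaw),0],[np.sin(yaw),-np.cos(yaw),0],[0,0,1]])
def w2s(p): return (np.asarray(p)-O)@RS
def s2w(p): return RS@np.asarray(p)+O
N=np.array([-.5,0,.866])
DX=np.array([.866,0,.5]); DY=np.array([0,1.,0])  # disc axes (stand frame) at wheel=0
def s2d(p): q=np.asarray(p)-[0,0,.12]; return np.stack([q@DX,q@DY,q@N],-1)
def d2s(p): return p[0]*DX+p[1]*DY+p[2]*N+np.array([0,0,.12])
E
python3 - <<'E'
from h import *
z=dict(top=(3,110,140),scene=(3.2,140,110))
def at(n,u,v):
    s,a,b=z[n]; P=cloud(n,np.load(f'pics/{n}0.npy')); return P[int(round(b+v/s)),int(round(a+u/s))]
print('press bar top',[(w2s(at('top',u,v))*1000).round(0).tolist() for u,v in[(545,280),(560,283),(590,287),(605,289),(620,290)]])
print('press bar scene',[(w2s(at('scene',u,v))*1000).round(0).tolist() for u,v in[(220,142),(240,137),(260,133),(280,128)]])
print('tab top',[(w2s(at('top',u,v))*1000).round(0).tolist() for u,v in[(130,180),(132,195),(132,210),(137,195),(90,187),(105,187),(165,188),(190,195),(210,200),(165,210)]])
print('tab scene',[(w2s(at('scene',u,v))*1000).round(0).tolist() for u,v in[(608,200),(610,215),(612,235),(650,233),(575,250),(555,262)]])
print('fork top',[(s2d(w2s(at('top',u,v)))*1000).round(0).tolist() for u,v in[(225,271),(240,270),(270,266),(242,318),(255,300),(275,290)]])
print('fork scene',[(s2d(w2s(at('scene',u,v)))*1000).round(0).tolist() for u,v in[(480,168),(475,185),(465,195),(512,197),(495,204),(480,212)]])
print('knob top',[(s2d(w2s(at('top',u,v)))*1000).round(0).tolist() for u,v in[(420,150),(422,165),(425,185),(428,205),(430,220)]])
print('knob scene',[(s2d(w2s(at('scene',u,v)))*1000).round(0).tolist() for u,v in[(380,245),(390,255),(400,265),(410,278),(415,285)]])
print('bin rim scene',[(s2d(w2s(at('scene',u,v)))*1000).round(0).tolist() for u,v in[(335,160),(393,213),(320,288),(264,228)]])
print('bead',[(w2s(at('top',u,v))*1000).round(0).tolist() for u,v in[(355,385),(398,388),(433,395)]])
print('bucket',[(w2s(at('top',u,v))*1000).round(0).tolist() for u,v in[(343,290),(475,303),(463,432),(325,418)]])
print('candle,jar',[(w2s(at('top',u,v))*1000).round(0).tolist() for u,v in[(20,245),(85,250),(50,230),(50,270),(118,55),(710,362)]])
E
```

```text
press bar top [[27.0, 82.0, 290.0], [27.0, 92.0, 289.0], [28.0, 110.0, 289.0], [27.0, 119.0, 291.0], [28.0, 129.0, 288.0]]
press bar scene [[22.0, 124.0, 289.0], [22.0, 109.0, 289.0], [22.0, 94.0, 289.0], [24.0, 76.0, 289.0]]
tab top [[-5.0, -217.0, 168.0], [5.0, -212.0, 169.0], [15.0, -214.0, 156.0], [4.0, -209.0, 166.0], [1.0, -257.0, 128.0], [-1.0, -247.0, 126.0], [-6.0, -204.0, 113.0], [-3.0, -182.0, 126.0], [-1.0, -165.0, 125.0], [10.0, -201.0, 114.0]]
tab scene [[3.0, -210.0, 169.0], [-8.0, -208.0, 160.0], [-14.0, -208.0, 143.0], [-5.0, -253.0, 125.0], [-4.0, -181.0, 124.0], [-4.0, -161.0, 113.0]]
fork top [[64.0, -138.0, 13.0], [62.0, -127.0, 13.0], [55.0, -107.0, 11.0], [98.0, -117.0, 9.0], [84.0, -111.0, 12.0], [75.0, -98.0, 12.0]]
fork scene [[90.0, -116.0, 13.0], [74.0, -106.0, 11.0], [67.0, -95.0, 10.0], [57.0, -139.0, 5.0], [130.0, -208.0, -212.0], [49.0, -104.0, 12.0]]
knob top [[-14.0, -9.0, 84.0], [-1.0, -6.0, 85.0], [15.0, -1.0, 82.0], [22.0, 2.0, 70.0], [23.0, 4.0, 54.0]]
knob scene [[13.0, 12.0, 81.0], [3.0, 7.0, 83.0], [-7.0, 1.0, 83.0], [-19.0, -3.0, 83.0], [-24.0, -7.0, 80.0]]
bin rim scene [[111.0, 16.0, 37.0], [51.0, -18.0, 43.0], [8.0, 56.0, 21.0], [67.0, 91.0, 31.0]]
bead [[107.0, -26.0, 267.0], [105.0, 2.0, 265.0], [108.0, 23.0, 267.0]]
bucket [[51.0, -40.0, 286.0], [47.0, 41.0, 284.0], [143.0, 49.0, 125.0], [142.0, -51.0, 158.0]]
candle,jar [[53.0, -305.0, 117.0], [49.0, -274.0, 62.0], [39.0, -284.0, 116.0], [68.0, -278.0, 118.0], [-111.0, -269.0, 85.0], [68.0, 232.0, 100.0]]
```

```bash
cat >> h.py <<'E'
def knobfit(n,im,d,lo=.078,hi=.092,R=.034):
    D=s2d(w2s(cloud(n,d))); m=(np.hypot(D[...,0],D[...,1])<R)&(D[...,2]>lo)&(D[...,2]<hi)&(d>0)
    Q=D[m][:,:2]; c=Q.mean(0); C=np.cov((Q-c).T); w,V=np.linalg.eigh(C); v=V[:,1]*np.sign(V[0,1])
    return np.degrees(np.arctan2(v[1],v[0])).round(1),(c*1000).round(1),len(Q),(np.sqrt(w*12)*1000).round(1)
E
python3 - <<'E'
from h import *
for n in('top','scene'):
    d=np.load(f'pics/{n}0.npy'); print(n,'knob',knobfit(n,None,d))
    D=s2d(w2s(cloud(n,d))); r=np.hypot(D[...,0],D[...,1])
    im=cv2.cvtColor(cv2.imread(f'pics/{n}0.png'),cv2.COLOR_BGR2HSV)
    a=np.arctan2(D[...,1],D[...,0])
    m=(r>.03)&(r<.135)&(D[...,2]>.038)&(D[...,2]<.05)&(a>-.6)&(a<1.6)&(im[...,1]>90)
    Q=(D[m][:,:2]*1000).astype(np.float32); print('bin rect',cv2.minAreaRect(Q),len(Q),'angle of mean',np.degrees(np.arctan2(Q[:,1].mean(),Q[:,0].mean())))
    m=(r>.112)&(r<.155)&(D[...,2]>.0)&(D[...,2]<.02)&(a<-.4)&(a>-1.6)
    Q=D[m]*1000; print('fork',Q.mean(0),len(Q),np.degrees(np.arctan2(Q[:,1].mean(),Q[:,0].mean()))+90)
E
```

```text
top knob (np.float64(27.0), array([ 3.5, -0.1]), 142, array([14.3, 53.3]))
bin rect ((62.245689392089844, 36.20759582519531), (76.10115814208984, 91.42193603515625), 30.211334228515625) 231 angle of mean 38.165657
fork [  65.78749536 -109.57658114    8.4733499 ] 253 30.97972744048765
scene knob (np.float64(26.0), array([0.1, 0.7]), 104, array([13.7, 52.5]))
bin rect ((61.6199836730957, 36.64109802246094), (75.00862121582031, 92.19284057617188), 30.616422653198242) 183 angle of mean 31.130772
fork [  64.55050295 -105.74593276    9.00906481] 112 31.401148664068764
```

```bash
cat >> h.py <<'E'
from scipy.spatial.transform import Rotation as Rn
def Rt(phi,tau):
    p,t=np.radians([phi,tau]); n=np.array([-np.sin(t),0,np.cos(t)]); dx=np.array([np.cos(t),0,np.sin(t)])
    b=np.cos(p)*dx+np.sin(p)*DY; z=-n; return RS@np.stack([b,np.cross(z,b),z],1)
def plan(p1,phi1,tau1,n,p0=None,phi0=None,tau0=None,grip=0,dec=(4,2)):
    """rows from measured (or given) pose to target"""
    s=status.state(); 
    if p0 is None: p0=s['eef_pos']; R0=Rn.from_rotvec(s['ee_rot']).as_matrix()
    else: R0=Rt(phi0,tau0)
    if phi0 is None:
        Rs=RS.T@R0; zz=-Rs[:,2]; tau0=np.degrees(np.arctan2(-zz[0],zz[2])); 
        t=np.radians(tau0); dx=np.array([np.cos(t),0,np.sin(t)]); phi0=np.degrees(np.arctan2(Rs[1,0],dx@Rs[:,0]))
    while phi1-phi0>180: phi0+=360
    while phi1-phi0<-180: phi0-=360
    p=np.array(p0); R=R0; rows=[]
    for k in range(1,n+1):
        f=k/n; pt=p0+f*(np.array(p1)-p0); Rk=Rt(phi0+f*(phi1-phi0),tau0+f*(tau1-tau0))
        sh=np.round(R.T@(pt-p),3); w=np.round(np.degrees(Rn.from_matrix(R.T@Rk).as_rotvec()),1)
        rows.append([*sh.tolist(),*w.tolist(),grip]); p=p+R@sh; R=R@Rn.from_rotvec(np.radians(w)).as_matrix()
    print('from',np.round(p0,4),'phi/tau',round(phi0,1),round(tau0,1),'end',p.round(4)); print('\n'.join(map(str,rows)))
    return rows
def pose():
    s=status.state(); R0=Rn.from_rotvec(s['ee_rot']).as_matrix(); Rs=RS.T@R0; zz=-Rs[:,2]; tau0=np.arctan2(-zz[0],zz[2])
    dx=np.array([np.cos(tau0),0,np.sin(tau0)]); phi0=np.degrees(np.arctan2(Rs[1,0],dx@Rs[:,0]))
    ps=w2s(s['eef_pos'])*1000
    print('t',s['time'],'stand',ps.round(1),'disc',(s2d(ps/1000)*1000).round(1),'phi',phi0.round(2),'tau',np.degrees(tau0).round(2),'roll',np.degrees(np.arcsin(Rs[1,2])).round(2),'q',s['qpos'].round(2),'F',s['wrist_force'].round(1),'T',s['torque'].round(2),'op',round(s['opening'],4))
def disc(x,y,z): return s2w(d2s((x,y,z)))
E
python3 - <<'E'
from h import *
pose()
plan([.35,-.5,.42],-80,0,12)
E
```

```text
t 0.1 stand [275.2 738.9 238.2] disc [297.5 738.9 -35.3] phi -159.92 tau 0.03 roll -0.1 q [-1.43  0.12  1.65  0.    1.37 -0.08] F [ 0.3 -0.1  0.1] T [-0.02  0.01  0.02] op 0.0854
from [ 0.1448 -0.6331  0.2382] phi/tau -159.9 0.0 end [ 0.3499 -0.5002  0.4203]
[0.019, -0.007, -0.015, -0.1, -0.0, -6.7, 0]
[0.02, -0.005, -0.015, 0.0, -0.0, -6.6, 0]
[0.02, -0.002, -0.015, 0.0, -0.0, -6.7, 0]
[0.021, -0.0, -0.016, 0.0, -0.0, -6.6, 0]
[0.02, 0.002, -0.015, 0.0, -0.0, -6.7, 0]
[0.02, 0.005, -0.015, 0.0, -0.0, -6.7, 0]
[0.019, 0.007, -0.015, 0.0, -0.0, -6.6, 0]
[0.018, 0.009, -0.015, 0.0, -0.0, -6.7, 0]
[0.017, 0.011, -0.015, 0.0, -0.0, -6.6, 0]
[0.016, 0.013, -0.015, 0.0, -0.0, -6.7, 0]
[0.014, 0.015, -0.016, 0.0, -0.0, -6.7, 0]
[0.012, 0.016, -0.015, 0.0, -0.0, -6.6, 0]
```

>>> {"api": "carry_out", "payload": {"series": [[0.019, -0.007, -0.015, 0, 0, -6.7, 0], [0.02, -0.005, -0.015, 0, 0, -6.6, 0], [0.02, -0.002, -0.015, 0, 0, -6.7, 0], [0.021, 0, -0.016, 0, 0, -6.6, 0], [0.02, 0.002, -0.015, 0, 0, -6.7, 0], [0.02, 0.005, -0.015, 0, 0, -6.7, 0], [0.019, 0.007, -0.015, 0, 0, -6.6, 0], [0.018, 0.009, -0.015, 0, 0, -6.7, 0], [0.017, 0.011, -0.015, 0, 0, -6.6, 0], [0.016, 0.013, -0.015, 0, 0, -6.7, 0], [0.014, 0.015, -0.016, 0, 0, -6.7, 0], [0.012, 0.016, -0.015, 0, 0, -6.6, 0]]}}

```text
time: 1.1
eef_pos: [0.3504, -0.488, 0.4136]
ee_rot: [-2.082, -2.321, -0.022]
wrist_force: [0.1, -0.4, 0.5]
opening: 0.0852
```

```bash
python3 - <<'E'
from h import *
pose()
plan([.58,-.25,.42],0,0,12)
E
```

```text
t 1.1 stand [ 89.5 569.2 413.6] disc [224.3 569.2 209.5] phi -76.57 tau 0.67 roll -1.45 q [-1.04 -0.02  1.51  0.01  1.68 -1.15] F [ 0.1 -0.4  0.5] T [-0.05  0.05 -0.01] op 0.0852
from [ 0.3504 -0.488   0.4136] phi/tau -76.6 0.7 end [ 0.58   -0.2497  0.4199]
[0.018, 0.021, -0.0, 0.4, -1.4, -6.4, 0]
[0.015, 0.023, -0.001, -0.1, -0.0, -6.4, 0]
[0.012, 0.025, -0.001, -0.0, -0.1, -6.3, 0]
[0.01, 0.025, -0.0, -0.1, 0.0, -6.4, 0]
[0.007, 0.027, -0.001, -0.0, -0.0, -6.4, 0]
[0.004, 0.027, -0.001, -0.1, -0.1, -6.4, 0]
[0.0, 0.028, -0.0, 0.0, -0.0, -6.4, 0]
[-0.002, 0.027, -0.001, -0.0, -0.1, -6.4, 0]
[-0.006, 0.027, -0.0, -0.0, -0.0, -6.3, 0]
[-0.008, 0.027, -0.001, -0.1, -0.1, -6.4, 0]
[-0.011, 0.025, -0.001, 0.0, -0.0, -6.4, 0]
[-0.014, 0.024, -0.0, 0.0, -0.1, -6.4, 0]
```

Lag is small. Continue.

>>> {"api": "carry_out", "payload": {"series": [[0.018, 0.021, 0, 0.4, -1.4, -6.4, 0], [0.015, 0.023, -0.001, 0, 0, -6.4, 0], [0.012, 0.025, -0.001, 0, 0, -6.3, 0], [0.01, 0.025, 0, 0, 0, -6.4, 0], [0.007, 0.027, -0.001, 0, 0, -6.4, 0], [0.004, 0.027, -0.001, 0, 0, -6.4, 0], [0, 0.028, 0, 0, 0, -6.4, 0], [-0.002, 0.027, -0.001, 0, 0, -6.4, 0], [-0.006, 0.027, 0, 0, 0, -6.3, 0], [-0.008, 0.027, -0.001, 0, 0, -6.4, 0], [-0.011, 0.025, -0.001, 0, 0, -6.4, 0], [-0.014, 0.024, 0, 0, 0, -6.4, 0]]}}

```text
time: 2.1
eef_pos: [0.5813, -0.231, 0.4171]
ee_rot: [-0.091, -3.126, 0.002]
wrist_force: [0.5, 0.2, -0.8]
opening: 0.0854
```

```bash
python3 - <<'E'
from h import *
pose()
plan(disc(.001,0,.222),26.5,30,12)
E
```

```text
t 2.1 stand [-107.4  285.3  417.1] disc [ 55.5 285.3 311. ] phi 3.86 tau 0.82 roll 0.14 q [-0.46  0.03  1.46 -0.01  1.67 -1.97] F [ 0.5  0.2 -0.8] T [ 0.02 -0.03 -0.03] op 0.0854
from [ 0.5813 -0.231   0.4171] phi/tau 3.9 0.8 end [0.6198 0.0513 0.3131]
[-0.002, 0.024, 0.009, -0.3, 2.4, -1.9, 0]
[-0.003, 0.023, 0.008, -0.3, 2.4, -1.9, 0]
[-0.004, 0.024, 0.009, -0.4, 2.4, -1.9, 0]
[-0.006, 0.023, 0.008, -0.4, 2.4, -1.9, 0]
[-0.006, 0.023, 0.009, -0.6, 2.4, -1.8, 0]
[-0.008, 0.023, 0.008, -0.6, 2.4, -1.9, 0]
[-0.008, 0.022, 0.009, -0.6, 2.3, -1.9, 0]
[-0.01, 0.022, 0.008, -0.8, 2.3, -1.9, 0]
[-0.011, 0.021, 0.008, -0.8, 2.3, -1.9, 0]
[-0.012, 0.021, 0.008, -0.9, 2.3, -1.9, 0]
[-0.012, 0.02, 0.008, -1.0, 2.2, -1.9, 0]
[-0.014, 0.02, 0.007, -1.0, 2.2, -1.8, 0]
```

>>> {"api": "carry_out", "payload": {"series": [[-0.002, 0.024, 0.009, -0.3, 2.4, -1.9, 0], [-0.003, 0.023, 0.008, -0.3, 2.4, -1.9, 0], [-0.004, 0.024, 0.009, -0.4, 2.4, -1.9, 0], [-0.006, 0.023, 0.008, -0.4, 2.4, -1.9, 0], [-0.006, 0.023, 0.009, -0.6, 2.4, -1.8, 0], [-0.008, 0.023, 0.008, -0.6, 2.4, -1.9, 0], [-0.008, 0.022, 0.009, -0.6, 2.3, -1.9, 0], [-0.01, 0.022, 0.008, -0.8, 2.3, -1.9, 0], [-0.011, 0.021, 0.008, -0.8, 2.3, -1.9, 0], [-0.012, 0.021, 0.008, -0.9, 2.3, -1.9, 0], [-0.012, 0.02, 0.008, -1, 2.2, -1.9, 0], [-0.014, 0.02, 0.007, -1, 2.2, -1.8, 0]]}}

```text
time: 3.1
eef_pos: [0.6161, 0.0672, 0.3051]
ee_rot: [0.468, -2.562, -0.208]
wrist_force: [0.5, 0.5, -0.3]
opening: 0.0855
```

```bash
python3 - <<'E'
from h import *
pose()
im,d=grab('scene','s1'); a=im[90:290,140:390]; cv2.imwrite('pics/s1z.png',cv2.resize(a,None,fx=3,fy=3,interpolation=3))
plan(disc(.001,0,.142),26.5,30,5)
E
```

```text
t 3.1 stand [-104.6  -14.9  305.1] disc [  2.  -14.9 212.6] phi 27.73 tau 31.59 roll 0.62 q [-0.    0.34  1.35  0.06  2.   -1.92] F [ 0.5  0.5 -0.3] T [-0.05 -0.26  0.02] op 0.0855
from [0.6159 0.0713 0.3011] phi/tau 28.0 31.9 end [0.5798 0.0568 0.2434]
[0.001, -0.003, 0.013, -0.4, -0.6, 0.3, 0]
[0.002, -0.004, 0.014, 0.2, -0.4, 0.3, 0]
[0.001, -0.003, 0.013, 0.2, -0.3, 0.3, 0]
[0.002, -0.004, 0.013, 0.2, -0.4, 0.3, 0]
[0.002, -0.003, 0.014, 0.1, -0.3, 0.3, 0]
```

View pics/s1z.png

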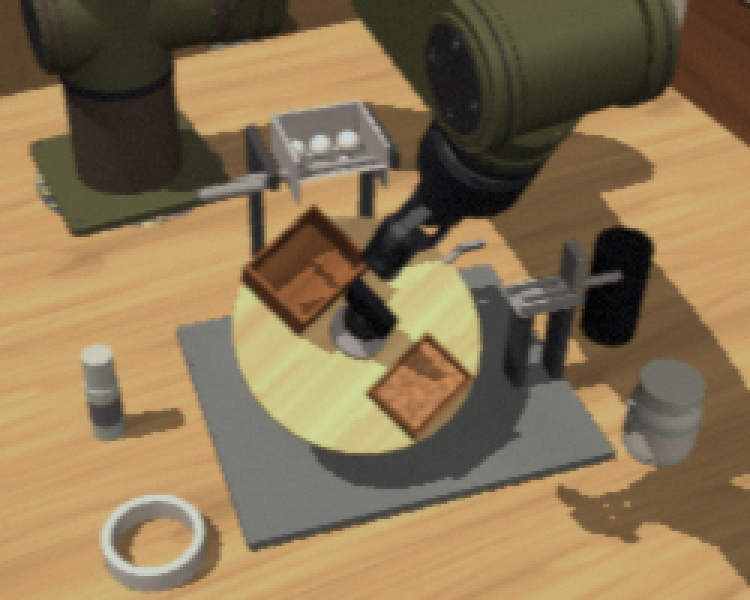

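>>> {"api": "carry_out", "payload": {"series": [[0.001, -0.004, 0.013, -0.4, -0.6, 0.3, 0], [0.002, -0.004, 0.014, 0.2, -0.4, 0.3, 0], [0.001, -0.004, 0.013, 0.2, -0.3, 0.3, 0], [0.002, -0.004, 0.013, 0.2, -0.4, 0.3, 0], [0.002, -0.003, 0.014, 0.1, -0.3, 0.3, 0], [0, 0, 0, 0, 0, 0, 0]]}}

```text
time: 3.65
eef_pos: [0.5779, 0.0579, 0.2331]
ee_rot: [0.447, -2.586, -0.205]
wrist_force: [0.3, -0.2, -1.0]
opening: 0.085
```

```bash
python3 - <<'E'
from h import *
pose()
plan(disc(.001,0,.061),26.5,30,8)
E
```

```text
t 3.65 stand [-67.9  -0.9 233.1] disc [ -2.2  -0.9 131.9] phi 26.75 tau 30.51 roll 0.18 q [-0.02  0.29  1.53  0.05  1.85 -1.93] F [ 0.3 -0.2 -1. ] T [ 0.01 -0.27 -0.03] op 0.085
from [0.5779 0.0579 0.2331] phi/tau 26.7 30.5 end [0.5397 0.0622 0.1734]
[0.0, 0.0, 0.009, -0.1, -0.1, 0.0, 0]
[0.001, 0.0, 0.009, -0.0, -0.1, 0.1, 0]
[0.0, 0.0, 0.009, 0.0, -0.1, -0.0, 0]
[0.0, 0.0, 0.008, 0.0, -0.0, 0.0, 0]
[0.001, 0.0, 0.009, 0.1, -0.1, 0.1, 0]
[0.0, 0.0, 0.009, 0.0, -0.0, -0.0, 0]
[0.001, 0.0, 0.009, 0.0, -0.1, 0.0, 0]
[-0.0, 0.001, 0.009, 0.1, -0.0, 0.0, 0]
```

>>> {"api": "carry_out", "payload": {"series": [[0, 0, 0.012, -0.1, -0.1, 0, 0], [0.001, 0, 0.012, 0, -0.1, 0, 0], [0, 0, 0.012, 0, -0.1, 0, 0], [0.001, 0, 0.01, 0, -0.1, 0, 0], [0, 0, 0.008, 0, -0.1, 0, 0], [0.001, 0, 0.005, 0, 0, 0, 0], [0, 0, 0.003, 0, 0, 0, 0], [0, 0, 0.001, 0, 0, 0, 0], [0, 0, 0, 0, 0, 0, 0]]}}

```text
time: 4.4
eef_pos: [0.5419, 0.061, 0.1767]
ee_rot: [0.446, -2.595, -0.21]
wrist_force: [-0.7, 0.3, -0.8]
opening: 0.0854
```

```bash
python3 - <<'E'
from h import *
pose()
im,d=grab('scene','s2'); a=im[90:290,140:390]; cv2.imwrite('pics/s2z.png',cv2.resize(a,None,fx=3,fy=3,interpolation=3))
E
```

```text
t 4.4 stand [-31.8   0.5 176.7] disc [ 0.8  0.5 65. ] phi 26.75 tau 30.04 roll -0.17 q [-0.02  0.25  1.67  0.06  1.74 -1.93] F [-0.7  0.3 -0.8] T [-0.05 -0.27 -0.04] op 0.0854
```

View pics/s2z.png

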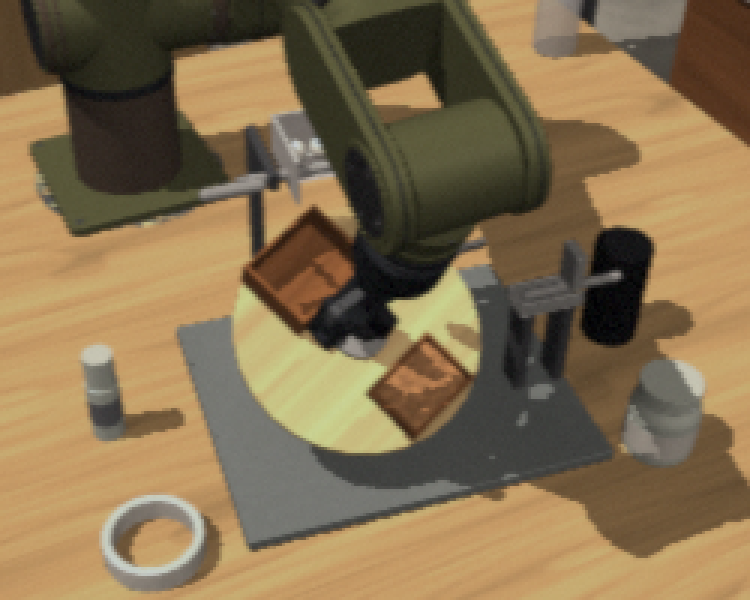

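>>> {"api": "carry_out", "payload": {"series": [[0, 0, 0.003, 0, 0, 0, 0.3], [0, 0, 0, 0, 0, 0, 0.6], [0, 0, 0, 0, 0, 0, 0.8], [0, 0, 0, 0, 0, 0, 0.9], [0, 0, 0, 0, 0, 0, 1], [0, 0, 0, 0, 0, 0, 1], [0, 0, 0, 0, 0, 0, 1]], "newtons": 40}}

```text
time: 5.03
eef_pos: [0.542, 0.062, 0.1762]
ee_rot: [0.447, -2.599, -0.212]
wrist_force: [-1.4, -0.1, -0.1]
opening: 0.0132
```

```bash
python3 - <<'E'
from h import *
pose()
E
```

```text
t 5.0333 stand [-31.7  -0.5 176.2] disc [ 0.6 -0.5 64.5] phi 26.81 tau 29.86 roll -0.3 q [-0.01  0.25  1.67  0.06  1.73 -1.93] F [-1.4 -0.1 -0.1] T [-0.35 -0.24  0.08] op 0.0132
```

>>> {"api": "carry_out", "payload": {"series": [[0, 0, 0, 0, 0, 3, 1], [0, 0, 0, 0, 0, 4, 1], [0, 0, 0, 0, 0, 5, 1], [0, 0, 0, 0, 0, 5, 1], [0, 0, 0, 0, 0, 5, 1], [0, 0, 0, 0, 0, 4, 1], [0, 0, 0, 0, 0, 2, 1], [0, 0, 0, 0, 0, 1, 1], [0, 0, 0, 0, 0, 0, 1]]}}

```text
time: 5.78
eef_pos: [0.542, 0.0618, 0.1761]
ee_rot: [-0.246, -2.61, -0.023]
wrist_force: [0.2, 0.6, -0.0]
opening: 0.0131
```

```bash
python3 - <<'E'
from h import *
pose()
E
```

```text
t 5.7833 stand [-31.7  -0.2 176.1] disc [ 0.6 -0.2 64.5] phi -3.57 tau 29.81 roll -0.06 q [-0.01  0.25  1.67  0.06  1.73 -1.4 ] F [ 0.2  0.6 -0. ] T [-0.13 -0.21  0.04] op 0.0131
```

>>> {"api": "carry_out", "payload": {"series": [[0, 0, 0, 0, 0, 0, 0.5], [0, 0, 0, 0, 0, 0, 0.2], [0, 0, 0, 0, 0, 0, 0], [0, 0, -0.01, 0, 0, 0, 0], [0, 0, -0.025, 0, 0, 0, 0], [0, 0, -0.035, 0, 0, 0, 0], [0, 0, -0.035, 0, 0, 0, 0], [0, 0, -0.035, 0, 0, 0, 0], [0, 0, -0.02, 0, 0, 0, 0]]}}

```text
time: 6.53
eef_pos: [0.6208, 0.0508, 0.316]
ee_rot: [-0.242, -2.597, -0.022]
wrist_force: [-0.3, 0.2, 0.9]
opening: 0.0852
```

```bash
cat > meas.py <<'E'
from h import *
import sys
tag=sys.argv[1]
pose()
for n in('top','scene'):
    im0,d=grab(n,n+tag)
    D=s2d(w2s(cloud(n,d))); r=np.hypot(D[...,0],D[...,1]); a=np.arctan2(D[...,1],D[...,0])
    im=cv2.cvtColor(im0,cv2.COLOR_BGR2HSV)
    try:
        print(n,'knob',knobfit(n,None,d))
        m=(r>.03)&(r<.135)&(D[...,2]>.038)&(D[...,2]<.05)&(a>-1)&(a<1)&(im[...,1]>90)
        Q=(D[m][:,:2]*1000).astype(np.float32); print('bin rect',cv2.minAreaRect(Q),len(Q))
        m=(r>.112)&(r<.155)&(D[...,2]>.0)&(D[...,2]<.02)&(a<-1)&(a>-2.1)
        Q=D[m]*1000; print('fork',Q.mean(0).round(1),len(Q),np.degrees(np.arctan2(Q[:,1].mean(),Q[:,0].mean()))+90)
    except Exception as e: print(e)
    c=dict(top=(slice(140,310),slice(110,370)),scene=(slice(90,290),slice(140,390)))[n]
    cv2.imwrite(f'pics/{n}{tag}z.png',cv2.resize(im0[c],None,fx=3,fy=3,interpolation=3))
E
python3 meas.py 3
```

```text
t 6.5333 stand [-111.3    0.8  316. ] disc [  1.7   0.8 225.4] phi -3.44 tau 30.55 roll 0.06 q [-0.03  0.34  1.34  0.05  2.   -1.4 ] F [-0.3  0.2  0.9] T [-0.07 -0.23 -0.02] op 0.0852
top knob (np.float64(nan), array([nan, nan]), 0, array([nan, nan]))
bin rect ((0.0, 0.0), (0.0, 0.0), 0.0) 0
fork [   7.1 -127.     8.4] 232 3.177195530113096
scene knob (np.float64(-4.5), array([-0.5,  0.9]), 105, array([14.1, 51.2]))
bin rect ((71.62466430664062, 0.6377525329589844), (75.01506805419922, 90.7088394165039), 0.3417755961418152) 137
fork [   0.6 -127.3    9.1] 114 0.2488055841437955h.py:24: RuntimeWarning: Mean of empty slice.
  Q=D[m][:,:2]; c=Q.mean(0); C=np.cov((Q-c).T); w,V=np.linalg.eigh(C); v=V[:,1]*np.sign(V[0,1])
  ret = um.true_divide(
  avg = a.mean(axis, **keepdims_kw)
h.py:24: RuntimeWarning: Degrees of freedom <= 0 for slice
  Q=D[m][:,:2]; c=Q.mean(0); C=np.cov((Q-c).T); w,V=np.linalg.eigh(C); v=V[:,1]*np.sign(V[0,1])
  c *= np.true_divide(1, fact)
  c *= np.true_divide(1, fact)
```

View pics/top3z.png

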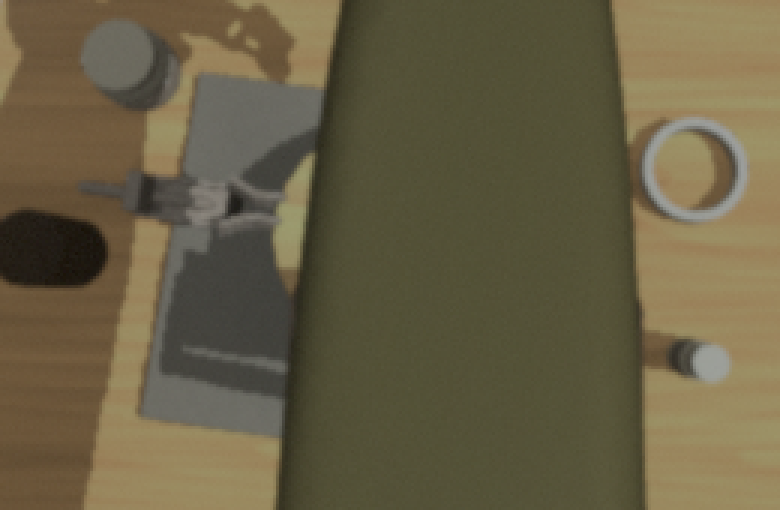

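View pics/scene3z.png

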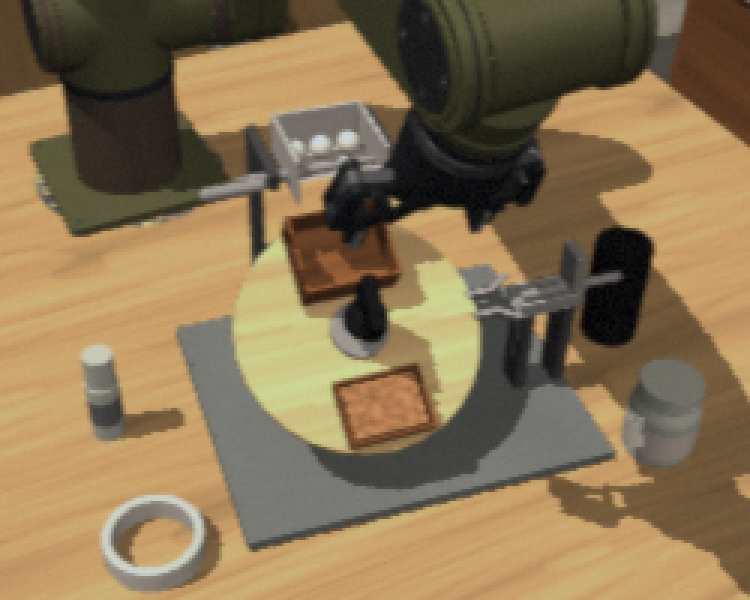

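```bash
python3 - <<'E'
from h import *
pose()
plan(s2w([.001,-.211,.27]),0,0,11)
E
```

```text
t 6.6333 stand [-112.     0.7  317. ] disc [  1.5   0.7 226.6] phi -3.44 tau 30.31 roll 0.04 q [-0.03  0.33  1.34  0.05  2.   -1.4 ] F [ 0.  -0.4 -0.1] T [-0.03 -0.22 -0.01] op 0.0854
from [0.6216 0.0507 0.317 ] phi/tau -3.4 30.3 end [0.5358 0.2753 0.2704]
[0.008, 0.019, 0.009, -0.2, -2.7, -0.3, 0]
[0.008, 0.019, 0.008, -0.1, -2.8, -0.3, 0]
[0.009, 0.019, 0.009, -0.2, -2.8, -0.3, 0]
[0.008, 0.018, 0.007, -0.1, -2.7, -0.4, 0]
[0.009, 0.019, 0.008, -0.1, -2.8, -0.3, 0]
[0.01, 0.019, 0.007, -0.1, -2.7, -0.3, 0]
[0.009, 0.019, 0.006, -0.0, -2.8, -0.3, 0]
[0.01, 0.019, 0.007, -0.1, -2.7, -0.3, 0]
[0.01, 0.019, 0.005, -0.0, -2.8, -0.3, 0]
[0.01, 0.02, 0.006, -0.0, -2.7, -0.3, 0]
[0.01, 0.019, 0.004, -0.0, -2.8, -0.3, 0]
```

>>> {"api": "carry_out", "payload": {"series": [[0.008, 0.019, 0.009, -0.2, -2.7, -0.3, 0], [0.008, 0.019, 0.008, -0.1, -2.8, -0.3, 0], [0.009, 0.019, 0.009, -0.2, -2.8, -0.3, 0], [0.008, 0.018, 0.007, -0.1, -2.7, -0.4, 0], [0.009, 0.019, 0.008, -0.1, -2.8, -0.3, 0], [0.01, 0.019, 0.007, -0.1, -2.7, -0.3, 0], [0.009, 0.019, 0.006, 0, -2.8, -0.3, 0], [0.01, 0.019, 0.007, -0.1, -2.7, -0.3, 0], [0.01, 0.019, 0.005, 0, -2.8, -0.3, 0], [0.006, 0.014, 0.004, 0, -2.2, -0.3, 0], [0.003, 0.006, 0.002, 0, -1, 0, 0], [0, 0, 0, 0, 0, 0, 0]]}}

```text
time: 7.63
eef_pos: [0.5377, 0.26, 0.2619]
ee_rot: [-0.206, -3.107, 0.002]
wrist_force: [-0.2, -0.3, 0.2]
opening: 0.0857
```

```bash
python3 - <<'E'
from h import *
pose()
plan(s2w([.001,-.211,.157]),0,0,7)
E
```

```text
t 7.6333 stand [  -2.6 -196.4  261.9] disc [  68.7 -196.4  124.2] phi -0.37 tau 1.59 roll 0.17 q [ 0.36  0.01  1.73  0.01  1.43 -1.08] F [-0.2 -0.3  0.2] T [-0.04 -0.03 -0.06] op 0.0857
from [0.5377 0.26   0.2619] phi/tau -0.4 1.6 end [0.536  0.2754 0.157 ]
[0.0, 0.002, 0.015, -0.2, -0.2, -0.1, 0]
[0.0, 0.002, 0.015, 0.0, -0.3, -0.0, 0]
[0.001, 0.002, 0.015, 0.0, -0.2, -0.1, 0]
[-0.0, 0.002, 0.015, 0.0, -0.2, -0.0, 0]
[0.0, 0.002, 0.015, 0.0, -0.2, -0.1, 0]
[0.001, 0.003, 0.015, 0.0, -0.3, -0.0, 0]
[-0.0, 0.002, 0.015, 0.0, -0.2, -0.1, 0]
```

>>> {"api": "carry_out", "payload": {"series": [[0.001, 0.005, 0.015, -0.2, -0.4, -0.1, 0], [0.001, 0.004, 0.016, 0, -0.4, 0, 0], [0.001, 0.003, 0.016, 0, -0.4, 0, 0], [0, 0.002, 0.016, 0, -0.3, 0, 0], [0, 0.001, 0.014, 0, -0.1, 0, 0], [0, 0, 0.01, 0, 0, 0, 0], [0, 0, 0.006, 0, 0, 0, 0], [0, 0, 0.003, 0, 0, 0, 0], [0, 0, 0.001, 0, 0, 0, 0], [0, 0, 0, 0, 0, 0, 0]]}}

```text
time: 8.47
eef_pos: [0.5392, 0.269, 0.1607]
ee_rot: [-0.215, -3.132, 0.006]
wrist_force: [-1.6, 0.0, -0.1]
opening: 0.0856
```

```bash
python3 - <<'E'
from h import *
pose()
im,d=grab('scene','s4'); a=im[90:290,240:390]; cv2.imwrite('pics/s4z.png',cv2.resize(a,None,fx=3,fy=3,interpolation=3))
E
```

```text
t 8.4667 stand [  -2.9 -205.5  160.7] disc [  17.8 -205.5   36.7] phi -0.64 tau 0.12 roll 0.22 q [ 0.37  0.08  1.83 -0.    1.23 -1.06] F [-1.6  0.  -0.1] T [-0.03  0.02 -0.02] op 0.0856
```

View pics/s4z.png

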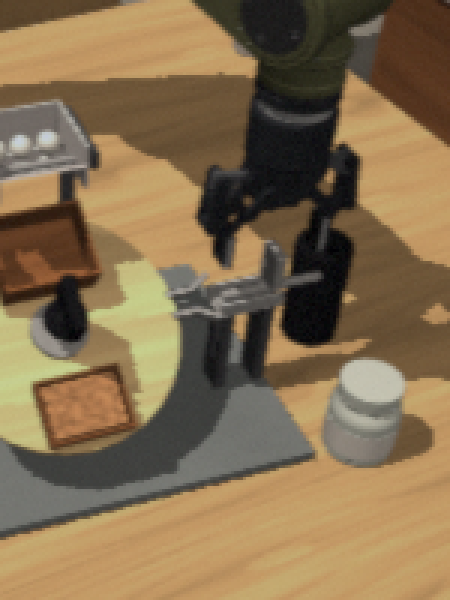

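>>> {"api": "carry_out", "payload": {"series": [[0.003, 0.005, 0.004, 0, 0, -0.3, 0], [0.002, 0.003, 0.002, 0, 0, -0.3, 0], [0, 0, 0, 0, 0, 0, 0.4], [0, 0, 0, 0, 0, 0, 0.7], [0, 0, 0, 0, 0, 0, 0.9], [0, 0, 0, 0, 0, 0, 1], [0, 0, 0, 0, 0, 0, 1], [0, 0, 0, 0, 0, 0, 1]], "newtons": 40}}

```text
time: 9.18
eef_pos: [0.5367, 0.2797, 0.1583]
ee_rot: [0.195, 3.132, -0.002]
wrist_force: [-0.1, -1.1, 1.1]
opening: 0.0117
```

```bash
python3 - <<'E'
from h import *
pose()
E
```

```text
t 9.1833 stand [   0.9 -215.8  158.3] disc [  19.9 -215.8   32.7] phi 0.08 tau -0.22 roll 0.04 q [ 0.39  0.09  1.83 -0.    1.22 -1.05] F [-0.1 -1.1  1.1] T [-0.52  0.1   0.  ] op 0.0117
```

>>> {"api": "carry_out", "payload": {"series": [[0, -0.004, 0, 0, 0, 0, 1], [0, -0.006, 0, 0, 0, 0, 1], [0, -0.006, 0, 0, 0, 0, 1], [0, -0.006, 0, 0, 0, 0, 1], [0, -0.006, 0, 0, 0, 0, 1], [0, -0.005, 0, 0, 0, 0, 1], [0, -0.003, 0, 0, 0, 0, 1], [0, 0, 0, 0, 0, 0, 1]]}}

```text
time: 9.85
eef_pos: [0.5319, 0.2418, 0.1585]
ee_rot: [0.197, 3.131, 0.007]
wrist_force: [0.3, 2.3, -1.0]
opening: 0.0109
```

```bash
python3 - <<'E'
from h import *
pose()
E
```

```text
t 9.85 stand [   0.9 -177.6  158.5] disc [  20.  -177.6   32.9] phi -0.0 tau -0.26 roll -0.28 q [ 0.33  0.04  1.88  0.    1.22 -1.11] F [ 0.3  2.3 -1. ] T [ 0.43 -0.06  0.01] op 0.0109
```

Moved 38 mm with only slide friction. Keep pushing until it stops.

>>> {"api": "carry_out", "payload": {"series": [[0, -0.003, 0, 0, 0, 0, 1], [0, -0.003, 0, 0, 0, 0, 1], [0, -0.003, 0, 0, 0, 0, 1], [0, -0.003, 0, 0, 0, 0, 1]]}}

```text
time: 10.18
eef_pos: [0.5307, 0.2331, 0.1587]
ee_rot: [0.199, 3.129, 0.025]
wrist_force: [4.0, 19.0, -6.3]
opening: 0.0111
```

```bash
python3 - <<'E'
from h import *
pose()
E
```

```text
t 10.1833 stand [   0.9 -168.8  158.7] disc [  20.1 -168.8   33. ] phi -0.07 tau -0.32 roll -0.93 q [ 0.32  0.03  1.89  0.01  1.21 -1.13] F [ 4.  19.  -6.3] T [ 3.07 -0.49  0.02] op 0.0111
```

>>> {"api": "carry_out", "payload": {"series": [[0, -0.004, 0, 0, 0, 0, 1], [0, -0.004, 0, 0, 0, 0, 1]]}}

```text
time: 10.35
eef_pos: [0.5307, 0.2329, 0.1587]
ee_rot: [0.199, 3.124, 0.056]
wrist_force: [3.3, 18.3, -5.5]
opening: 0.0111
```

```bash
python3 - <<'E'
from h import *
pose()
E
```

```text
t 10.35 stand [   1.  -168.6  158.7] disc [  20.2 -168.6   33. ] phi -0.11 tau -0.49 roll -2.08 q [ 0.31  0.02  1.9   0.03  1.2  -1.15] F [ 3.3 18.3 -5.5] T [ 2.52 -0.58  0.04] op 0.0111
```

>>> {"api": "carry_out", "payload": {"series": [[0, 0, 0, 0, 0, 0, 0.6], [0, 0, 0, 0, 0, 0, 0.3], [0, 0, 0, 0, 0, 0, 0], [0, 0, -0.01, 0, 0, 0, 0], [0, 0, -0.02, 0, 0, 0, 0], [0, 0, -0.03, 0, 0, 0, 0], [0, 0, -0.03, 0, 0, 0, 0], [0, 0, -0.03, 0, 0, 0, 0], [0, 0, -0.01, 0, 0, 0, 0]]}}

```text
time: 11.1
eef_pos: [0.5261, 0.224, 0.2906]
ee_rot: [-0.2, -3.134, -0.037]
wrist_force: [0.3, -0.0, 1.1]
opening: 0.0857
```

```bash
python3 meas.py 5 2>/dev/null; python3 - <<'E'
from h import *
pose()
plan(disc(0,0,.19),-4,30,11)
E
```

```text
t 11.1 stand [   4.4 -159.2  290.6] disc [  89.2 -159.2  145.6] phi -0.09 tau 0.12 roll -1.36 q [ 0.3  -0.08  1.77  0.02  1.44 -1.15] F [ 0.3 -0.   1.1] T [ 0.02 -0.04  0.  ] op 0.0857
top knob (np.float64(-3.6), array([ 3.4, -0.2]), 137, array([14. , 53.8]))
bin rect ((56.195167541503906, 0.4246673583984375), (43.81977462768555, 89.67437744140625), 0.9647775888442993) 143
fork [  14.9 -122.8    7.8] 155 6.923032977457424
scene knob (np.float64(-4.2), array([-1.2,  1. ]), 109, array([14.1, 52.2]))
bin rect ((71.34634399414062, 0.85662841796875), (75.46800994873047, 90.95934295654297), 0.9735048413276672) 184
fork [   0.9 -129.4    8. ] 162 0.3915009865427237
t 11.2 stand [   4.7 -159.3  288.3] disc [  88.2 -159.3  143.4] phi -0.09 tau 0.19 roll -1.34 q [ 0.3  -0.08  1.78  0.02  1.44 -1.15] F [-0.4 -0.5  0.3] T [-0.    0.06  0.01] op 0.0854
from [0.5258 0.2241 0.2883] phi/tau -0.1 0.2 end [0.6049 0.0536 0.2844]
[-0.009, -0.014, -0.0, 1.4, 2.7, 0.4, 0]
[-0.009, -0.015, -0.0, -0.0, 2.7, 0.3, 0]
[-0.01, -0.014, -0.001, 0.0, 2.7, 0.4, 0]
[-0.009, -0.015, -0.001, 0.1, 2.7, 0.4, 0]
[-0.009, -0.014, -0.001, 0.1, 2.7, 0.3, 0]
[-0.01, -0.014, -0.002, 0.1, 2.7, 0.4, 0]
[-0.009, -0.014, -0.002, 0.1, 2.8, 0.3, 0]
[-0.009, -0.014, -0.003, 0.1, 2.7, 0.4, 0]
[-0.01, -0.014, -0.003, 0.2, 2.7, 0.3, 0]
[-0.009, -0.014, -0.003, 0.1, 2.7, 0.4, 0]
[-0.009, -0.014, -0.004, 0.2, 2.7, 0.3, 0]
```

View pics/scene5z.png

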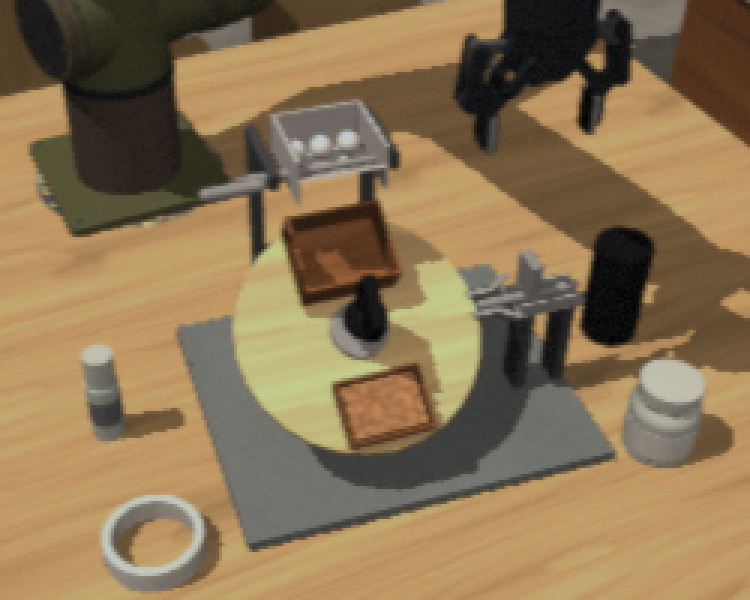

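View pics/top5z.png

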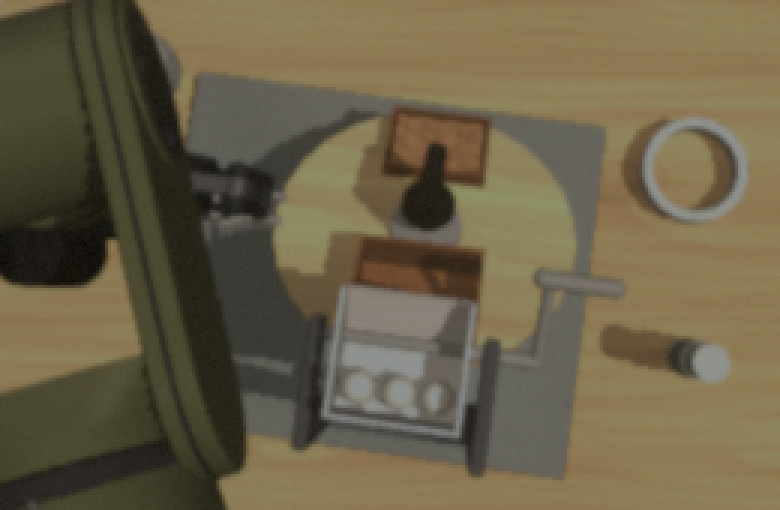

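>>> {"api": "carry_out", "payload": {"series": [[-0.012, -0.013, -0.001, 1.3, 2.7, 0.4, 0], [-0.012, -0.015, -0.002, 0, 2.7, 0.3, 0], [-0.012, -0.015, -0.002, 0, 2.7, 0.4, 0], [-0.01, -0.015, -0.001, 0.1, 2.7, 0.4, 0], [-0.009, -0.015, -0.001, 0.1, 2.7, 0.3, 0], [-0.009, -0.015, -0.002, 0.1, 2.7, 0.4, 0], [-0.009, -0.014, -0.002, 0.1, 2.8, 0.3, 0], [-0.008, -0.014, -0.003, 0.1, 2.7, 0.4, 0], [-0.008, -0.014, -0.003, 0.2, 2.7, 0.3, 0], [-0.007, -0.012, -0.003, 0.1, 2.5, 0.4, 0], [-0.003, -0.006, -0.001, 0.1, 1.4, 0.3, 0], [0, 0, 0, 0, 0, 0, 0]]}}

```text
time: 12.2
eef_pos: [0.5955, 0.0525, 0.2604]
ee_rot: [-0.257, -2.566, -0.01]
wrist_force: [0.2, 0.2, -0.5]
opening: 0.085
```

```bash
python3 - <<'E'
from h import *
pose()
plan(disc(.001,0,.1),-4,30,8)
E
```

```text
t 12.2 stand [-86.    2.2 260.4] disc [ -4.3   2.2 164.6] phi -4.34 tau 32.24 roll 0.4 q [-0.02  0.32  1.45  0.05  1.93 -1.39] F [ 0.2  0.2 -0.5] T [-0.04 -0.25 -0.01] op 0.085
from [0.5955 0.0525 0.2604] phi/tau -4.3 32.2 end [0.5591 0.0594 0.2068]
[0.0, 0.0, 0.008, -0.4, -0.2, -0.0, 0]
[0.001, 0.001, 0.008, -0.0, -0.3, -0.1, 0]
[0.0, -0.0, 0.008, -0.1, -0.3, -0.0, 0]
[0.001, 0.0, 0.008, 0.0, -0.3, -0.1, 0]
[0.0, 0.0, 0.008, -0.0, -0.3, -0.0, 0]
[0.001, 0.001, 0.009, -0.0, -0.2, -0.1, 0]
[0.0, -0.0, 0.008, -0.0, -0.3, 0.0, 0]
[0.001, -0.0, 0.008, -0.1, -0.3, -0.0, 0]
```

>>> {"api": "carry_out", "payload": {"series": [[0.001, 0.001, 0.01, -0.4, -0.5, 0, 0], [0.001, 0.001, 0.014, 0, -0.5, 0, 0], [0.001, 0, 0.015, 0, -0.5, 0, 0], [0.001, 0, 0.015, 0, -0.3, 0, 0], [0, 0, 0.014, 0, -0.2, 0, 0], [0, 0, 0.011, 0, 0, 0, 0], [0, 0, 0.008, 0, 0, 0, 0], [0, 0, 0.005, 0, 0, 0, 0], [0, 0, 0.003, 0, 0, 0, 0], [0, 0, 0.001, 0, 0, 0, 0], [0, 0, 0, 0, 0, 0, 0]]}}

```text
time: 13.12
eef_pos: [0.5348, 0.0661, 0.1687]
ee_rot: [-0.256, -2.596, -0.013]
wrist_force: [-0.6, -0.2, -0.6]
opening: 0.0854
```

```bash
python3 - <<'E'
from h import *
pose()
E
```

```text
t 13.1167 stand [-24.1  -3.6 168.7] disc [ 3.5 -3.6 54.2] phi -4.13 tau 30.55 roll 0.27 q [-0.    0.25  1.69  0.06  1.73 -1.39] F [-0.6 -0.2 -0.6] T [-0.03 -0.21  0.05] op 0.0854
```

>>> {"api": "carry_out", "payload": {"series": [[-0.002, -0.003, -0.005, -0.3, -0.4, 0, 0], [-0.001, -0.001, -0.004, 0, -0.2, 0, 0], [0, 0, 0, 0, 0, 0, 0]]}}

```text
time: 13.37
eef_pos: [0.5431, 0.0605, 0.177]
ee_rot: [-0.259, -2.61, -0.019]
wrist_force: [-0.6, 0.8, 0.9]
opening: 0.0855
```

```bash
python3 - <<'E'
from h import *
pose()
E
```

```text
t 13.3667 stand [-33.    0.9 177. ] disc [-0.1  0.9 65.8] phi -4.13 tau 29.71 roll -0.03 q [-0.01  0.25  1.67  0.06  1.73 -1.39] F [-0.6  0.8  0.9] T [-0.02 -0.23  0.03] op 0.0855
```

>>> {"api": "carry_out", "payload": {"series": [[0, 0.001, 0.002, 0, 0, 0, 0.4], [0, 0, 0, 0, 0, 0, 0.7], [0, 0, 0, 0, 0, 0, 0.9], [0, 0, 0, 0, 0, 0, 1], [0, 0, 0, 0, 0, 0, 1], [0, 0, 0, 0, 0, 0, 1]], "newtons": 60}}

```text
time: 13.87
eef_pos: [0.5441, 0.0613, 0.1768]
ee_rot: [-0.261, -2.614, -0.021]
wrist_force: [5.8, 3.4, 7.1]
opening: 0.0132
```

```bash
python3 - <<'E'
from h import *
pose()
E
```

```text
t 13.8667 stand [-3.390e+01 -1.000e-01  1.768e+02] disc [-0.9 -0.1 66.2] phi -4.15 tau 29.48 roll -0.12 q [-0.01  0.25  1.67  0.06  1.73 -1.39] F [5.8 3.4 7.1] T [ 0.38 -0.24 -0.32] op 0.0132
```

>>> {"api": "carry_out", "payload": {"series": [[0, 0, 0, 0, 0, 3, 1], [0, 0, 0, 0, 0, 5, 1], [0, 0, 0, 0, 0, 5, 1], [0, 0, 0, 0, 0, 5, 1], [0, 0, 0, 0, 0, 5, 1], [0, 0, 0, 0, 0, 5, 1], [0, 0, 0, 0, 0, 5, 1], [0, 0, 0, 0, 0, 5, 1], [0, 0, 0, 0, 0, 5, 1]]}}

```text
time: 14.62
eef_pos: [0.5434, 0.0601, 0.1773]
ee_rot: [-1.246, -2.338, 0.254]
wrist_force: [-0.0, -0.2, 1.2]
opening: 0.0127
```

```bash
python3 - <<'E'
from h import *
pose()
E
```

```text
t 14.6167 stand [-33.3   1.2 177.3] disc [-0.2  1.2 66.2] phi -48.99 tau 29.59 roll 0.23 q [-0.01  0.25  1.67  0.05  1.73 -0.61] F [-0.  -0.2  1.2] T [-0.1  -0.16  0.25] op 0.0127
```

>>> {"api": "carry_out", "payload": {"series": [[0, 0, 0, 0, 0, 5, 1], [0, 0, 0, 0, 0, 5, 1], [0, 0, 0, 0, 0, 5, 1], [0, 0, 0, 0, 0, 4, 1], [0, 0, 0, 0, 0, 3, 1], [0, 0, 0, 0, 0, 3, 1]]}}

```text
time: 15.12
eef_pos: [0.5426, 0.0598, 0.1777]
ee_rot: [-1.768, -2.022, 0.406]
wrist_force: [0.6, -0.3, -0.3]
opening: 0.0129
```

```bash
python3 - <<'E'
from h import *
pose()
E
```

```text
t 15.1167 stand [-32.5   1.6 177.7] disc [ 0.7  1.6 66.2] phi -75.23 tau 29.74 roll 0.38 q [-0.01  0.25  1.67  0.05  1.74 -0.15] F [ 0.6 -0.3 -0.3] T [ 0.02 -0.12  0.15] op 0.0129
```

Near the expected end (about −74.5); continue gently to feel the stop.

>>> {"api": "carry_out", "payload": {"series": [[0, 0, 0, 0, 0, 2, 1], [0, 0, 0, 0, 0, 2, 1], [0, 0, 0, 0, 0, 2, 1]]}}

```text
time: 15.37
eef_pos: [0.5426, 0.0599, 0.1778]
ee_rot: [-1.872, -1.942, 0.438]
wrist_force: [1.3, -2.6, -0.2]
opening: 0.0128
```

```bash
python3 - <<'E'
from h import *
pose()
E
```

```text
t 15.3667 stand [-32.5   1.6 177.8] disc [ 0.8  1.6 66.3] phi -80.84 tau 29.73 roll 0.46 q [-0.01  0.25  1.67  0.05  1.74 -0.05] F [ 1.3 -2.6 -0.2] T [ 0.93 -0.35  2.38] op 0.0128
```

>>> {"api": "carry_out", "payload": {"series": [[0, 0, 0, 0, 0, 0, 0.7], [0, 0, 0, 0, 0, 0, 0.5], [0, 0, 0, 0, 0, 0, 0.4], [0, 0, -0.01, 0, 0, 0, 0.4], [0, 0, -0.02, 0, 0, 0, 0.4], [0, 0, -0.03, 0, 0, 0, 0.4], [0, 0, -0.035, 0, 0, 0, 0.4], [0, 0, -0.035, 0, 0, 0, 0.4], [0, 0, -0.015, 0, 0, 0, 0.4]]}}

```text
time: 16.12
eef_pos: [0.6137, 0.0516, 0.3049]
ee_rot: [-1.866, -1.933, 0.45]
wrist_force: [-0.1, 0.5, 0.8]
opening: 0.0516
```

```bash
python3 meas.py 6 2>/dev/null
```

```text
t 16.1167 stand [-104.1    0.9  304.9] disc [  2.3   0.9 212.2] phi -80.92 tau 30.48 roll 0.59 q [-0.02  0.32  1.37  0.05  1.98 -0.05] F [-0.1  0.5  0.8] T [ 0.03 -0.24 -0.01] op 0.0516
top knob (np.float64(nan), array([nan, nan]), 0, array([nan, nan]))
bin rect ((0.0, 0.0), (0.0, 0.0), 0.0) 0
fork [   5.4 -129.6    8. ] 282 2.3900810118750258
scene knob (np.float64(-75.2), array([-0.1,  0.9]), 104, array([13.9, 52.2]))
bin rect ((71.86299896240234, -0.5460853576660156), (91.41803741455078, 76.76737213134766), 89.05970001220703) 180
fork [  -3.2 -131.1    8.3] 149 -1.4120129891012994
```

View pics/scene6z.png

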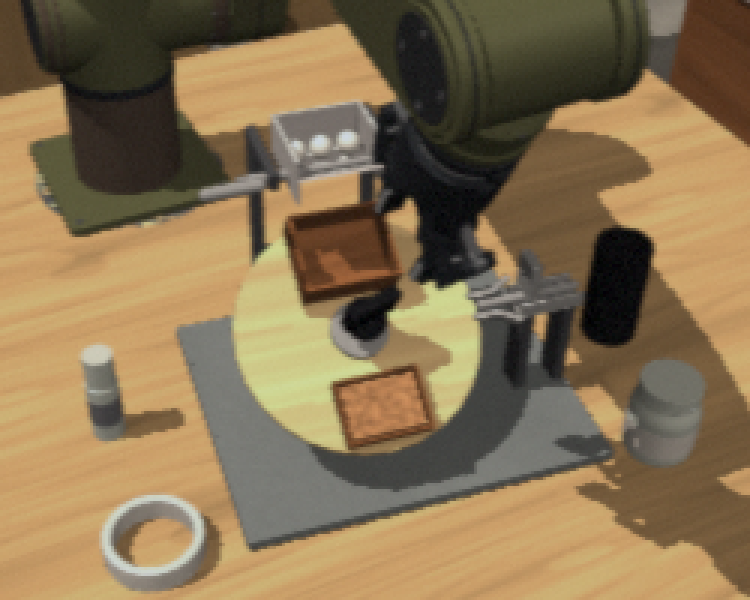

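```bash
python3 - <<'E'
from h import *
pose()
plan(s2w([.022,.114,.345]),-90,0,10,grip=1)
E
```

```text
t 16.2167 stand [-104.1    0.8  304.2] disc [  2.    0.8 211.6] phi -80.91 tau 30.38 roll 0.58 q [-0.02  0.32  1.37  0.05  1.98 -0.05] F [-0.5 -0.6  0.3] T [-0.05 -0.22 -0.02] op 0.0516
from [0.6137 0.0517 0.3042] phi/tau -80.9 30.4 end [ 0.4746 -0.0446  0.3453]
[-0.009, -0.015, 0.003, -3.1, 0.1, 0.9, 1]
[-0.009, -0.014, 0.002, -3.0, -0.4, 0.9, 1]
[-0.01, -0.015, 0.002, -3.0, -0.4, 0.9, 1]
[-0.01, -0.014, 0.0, -3.0, -0.3, 1.0, 1]
[-0.01, -0.014, 0.001, -3.1, -0.2, 0.9, 1]
[-0.01, -0.014, -0.001, -3.0, -0.2, 0.9, 1]
[-0.011, -0.014, -0.001, -3.0, -0.2, 0.9, 1]
[-0.01, -0.014, -0.003, -3.1, -0.1, 0.9, 1]
[-0.011, -0.013, -0.002, -3.0, -0.1, 0.9, 1]
[-0.011, -0.013, -0.004, -3.0, -0.0, 0.9, 1]
```

>>> {"api": "carry_out", "payload": {"series": [[-0.009, -0.015, 0.002, -3.1, 0.1, 0.9, 1], [-0.009, -0.014, 0.001, -3, -0.4, 0.9, 1], [-0.01, -0.015, 0.001, -3, -0.4, 0.9, 1], [-0.01, -0.014, 0, -3, -0.3, 1, 1], [-0.01, -0.014, 0.001, -3.1, -0.2, 0.9, 1], [-0.01, -0.014, -0.001, -3, -0.2, 0.9, 1], [-0.011, -0.014, -0.001, -3, -0.2, 0.9, 1], [-0.01, -0.013, -0.003, -3, -0.1, 0.9, 1], [-0.009, -0.01, -0.002, -2.5, -0.1, 0.9, 1], [-0.005, -0.005, -0.001, -1.4, 0, 0.3, 1], [0, 0, 0, 0, 0, 0, 1]]}}

```text
time: 17.13
eef_pos: [0.4749, -0.0402, 0.3252]
ee_rot: [-2.33, -2.062, 0.049]
wrist_force: [-0.1, 0.6, -0.7]
opening: 0.0002
```

```bash
python3 - <<'E'
from h import *
pose()
plan(s2w([.022,.114,.31]),-90,0,4,grip=1)
im,d=grab('scene','s7'); a=im[60:260,140:390]; cv2.imwrite('pics/s7z.png',cv2.resize(a,None,fx=3,fy=3,interpolation=3))
E
```

```text
t 17.1333 stand [ 22.1 109.3 325.2] disc [121.7 109.3 166.6] phi -89.77 tau 2.5 roll 0.23 q [-0.19 -0.28  1.89 -0.01  1.58 -0.07] F [-0.1  0.6 -0.7] T [ 0.    0.   -0.03] op 0.0002
from [ 0.4749 -0.0402  0.3252] phi/tau -89.8 2.5 end [ 0.4739 -0.0451  0.3102]
[-0.001, 0.0, 0.004, -0.6, 0.2, 0.1, 1]
[-0.001, 0.0, 0.004, -0.6, 0.0, 0.0, 1]
[-0.002, 0.0, 0.003, -0.7, 0.0, 0.1, 1]
[-0.001, 0.0, 0.004, -0.6, 0.0, 0.0, 1]
```

View pics/s7z.png

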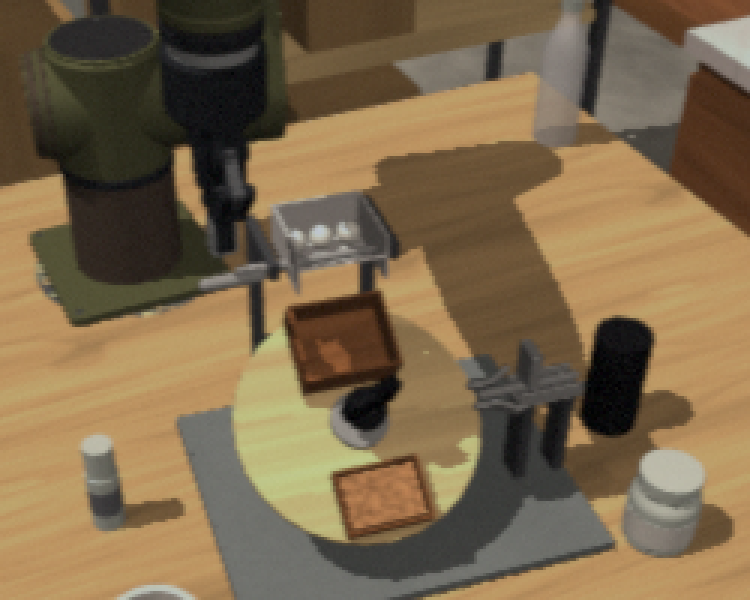

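>>> {"api": "carry_out", "payload": {"series": [[-0.001, 0, 0.007, -0.8, 0.2, 0, 1], [-0.001, 0, 0.008, -0.8, 0, 0, 1], [-0.001, 0, 0.008, -0.6, 0, 0, 1], [0, 0, 0.008, -0.3, 0, 0, 1], [0, 0, 0.007, 0, 0, 0, 1]]}}

```text
time: 17.6
eef_pos: [0.4789, -0.0427, 0.2852]
ee_rot: [2.344, 2.079, 0.012]
wrist_force: [5.4, -0.2, 9.2]
opening: 0.0001
```

```bash
python3 - <<'E'
from h import *
pose()
E
```

```text
t 17.6 stand [ 17.8 111.3 285.2] disc [ 98.  111.3 134.2] phi -89.64 tau -0.65 roll -0.02 q [-0.2  -0.29  1.96  0.    1.46 -0.08] F [ 5.4 -0.2  9.2] T [-0.15 -0.83  0.08] op 0.0001
```

>>> {"api": "carry_out", "payload": {"series": [[0, 0, 0.008, 0.1, 0, 0, 1], [0, 0, 0.008, 0.1, 0, 0, 1], [0, 0, 0.008, 0.1, 0, 0, 1], [0, -0.001, 0.008, 0, 0, 0, 1]]}}

```text
time: 17.93
eef_pos: [0.4838, -0.0431, 0.2558]
ee_rot: [2.337, 2.077, 0.018]
wrist_force: [-1.8, -0.8, 4.7]
opening: 0.0001
```

```bash
python3 - <<'E'
from h import *
pose()
E
```

```text
t 17.9333 stand [ 12.9 111.1 255.8] disc [ 79.1 111.1 111.2] phi -89.55 tau -1.07 roll 0.05 q [-0.2  -0.27  2.    0.    1.4  -0.08] F [-1.8 -0.8  4.7] T [-0.07  0.35 -0.02] op 0.0001
```

>>> {"api": "carry_out", "payload": {"series": [[0, -0.003, 0.007, 0.3, 0, 0, 1], [0, -0.004, 0.007, 0.3, 0, 0, 1], [0, -0.004, 0.006, 0.2, 0, 0, 1]]}}

```text
time: 18.18
eef_pos: [0.4754, -0.042, 0.234]
ee_rot: [2.341, 2.082, 0.01]
wrist_force: [3.8, -1.1, 4.0]
opening: 0.0002
```

```bash
python3 - <<'E'
from h import *
pose()
E
```

```text
t 18.1833 stand [ 21.3 111.  234. ] disc [ 75.5 111.   88.1] phi -89.52 tau -0.6 roll 0.06 q [-0.2  -0.27  2.03 -0.    1.37 -0.08] F [ 3.8 -1.1  4. ] T [-0.05 -0.52 -0.02] op 0.0002
```

>>> {"api": "carry_out", "payload": {"series": [[0, -0.001, 0.003, 0, 0, 0, 1], [0, -0.001, 0.001, 0, 0, 0, 1], [0, 0, 0.001, 0, 0, 0, 1], [0, 0, 0, 0, 0, 0, 1], [0, 0, 0, 0, 0, 0, 1], [0, 0, 0, 0, 0, 0, 1], [0, 0, 0, 0, 0, 0, 1], [0, 0, 0, 0, 0, 0, 1], [0, 0, 0, 0, 0, 0, 1], [0, 0, 0, 0, 0, 0, 1], [0, 0, 0, 0, 0, 0, 1], [0, 0, 0, 0, 0, 0, 1]]}}

```text
time: 19.18
eef_pos: [0.473, -0.0416, 0.2298]
ee_rot: [2.339, 2.08, 0.013]
wrist_force: [1.5, 0.5, 3.6]
opening: -0.0001
```

```bash
python3 - <<'E'
from h import *
pose()
im,d=grab('scene','s8'); a=im[90:290,140:390]; cv2.imwrite('pics/s8z.png',cv2.resize(a,None,fx=3,fy=3,interpolation=3))
E
```

```text
t 19.1833 stand [ 23.7 111.  229.8] disc [ 75.5 111.   83.2] phi -89.51 tau -0.8 roll 0.06 q [-0.2  -0.28  2.05 -0.    1.36 -0.08] F [1.5 0.5 3.6] T [-0.09 -0.36  0.03] op -0.0001
```

View pics/s8z.png

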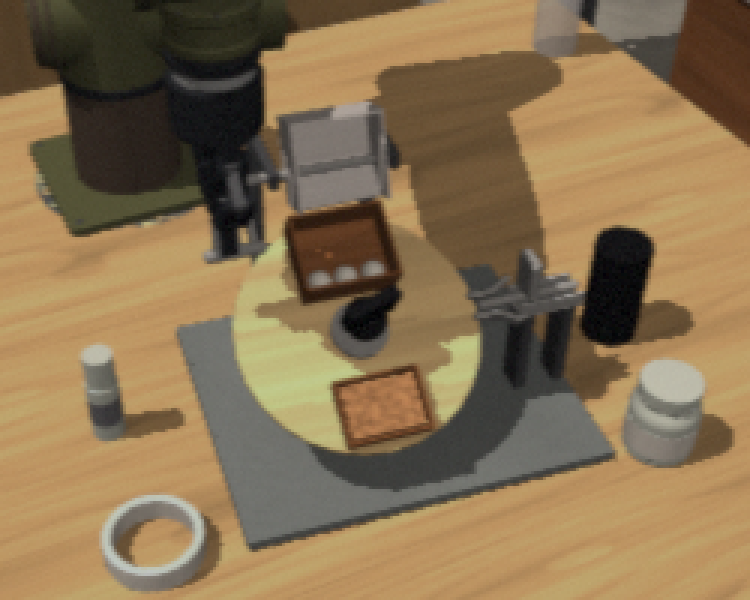

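>>> {"api": "carry_out", "payload": {"series": [[0, 0.001, -0.006, 0, 0, 0, 1], [0, 0.001, -0.008, 0, 0, 0, 1], [0, 0.001, -0.008, 0, 0, 0, 1], [0, 0, -0.008, 0, 0, 0, 1], [0, 0, -0.008, 0, 0, 0, 1], [0, 0, -0.008, 0, 0, 0, 1], [0, 0, -0.01, 0, 0, 0, 1], [0, 0, -0.015, 0, 0, 0, 1], [0, 0, -0.02, 0, 0, 0, 1], [0, 0, -0.025, 0, 0, 0, 1], [0, 0, -0.025, 0, 0, 0, 1], [0, 0, -0.015, 0, 0, 0, 1]]}}

```text
time: 20.23
eef_pos: [0.4684, -0.0401, 0.3879]
ee_rot: [-2.339, -2.081, 0.012]
wrist_force: [-0.0, 1.0, 0.4]
opening: -0.0001
```

```bash
python3 meas.py 9 2>/dev/null
```

```text
t 20.2333 stand [ 28.5 110.  387.9] disc [158.7 110.  217.7] phi -89.49 tau 0.77 roll -0.09 q [-0.2  -0.32  1.82  0.    1.66 -0.08] F [-0.   1.   0.4] T [0.03 0.01 0.04] op -0.0001
top knob (np.float64(-75.6), array([ 3. , -0.5]), 152, array([14.6, 52.1]))
bin rect ((55.62641525268555, -0.8373336791992188), (89.88298034667969, 43.24060821533203), 89.86609649658203) 140
fork [   5.6 -129.8    8.3] 270 2.483564805217995
scene knob (np.float64(-75.7), array([-0.1,  0.9]), 108, array([14.3, 52.3]))
bin rect ((71.23118591308594, -0.7503395080566406), (91.21624755859375, 75.63542938232422), 89.71857452392578) 181
fork [  -0.9 -129.     8.3] 161 -0.41139673390956943
```

View pics/scene9z.png

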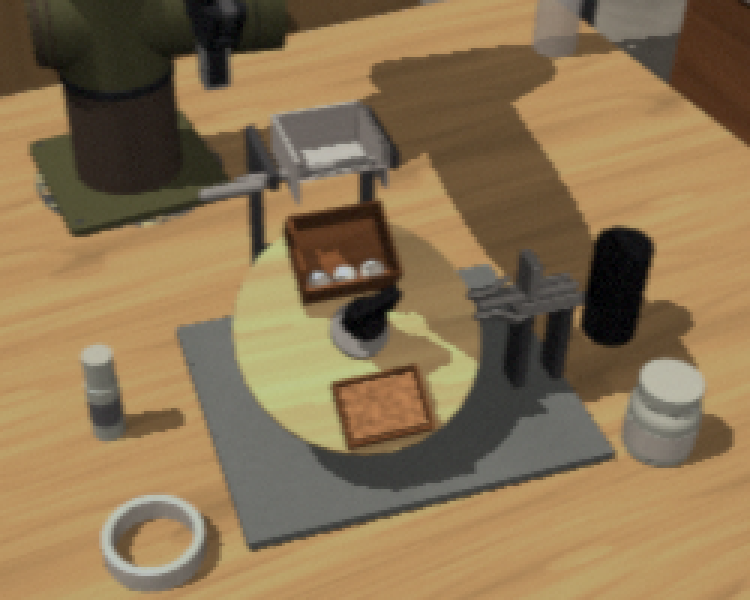

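View pics/top9z.png

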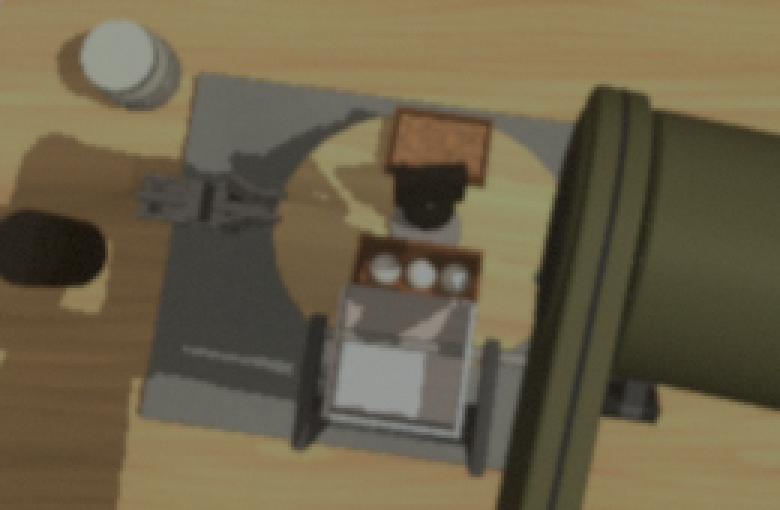

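```bash
python3 - <<'E'
from h import *
for k in('0','9'):
    d=np.load(f'pics/scene{k}.npy'); S=w2s(cloud('scene',d))
    m=(S[...,2]>.15)&(S[...,2]<.175)&(abs(S[...,0])<.025)&(S[...,1]<-.13)&(S[...,1]>-.24)&(d>0); print('tab',k,(S[m].mean(0)*1000).round(1),m.sum())
    m=(S[...,2]>.2)&(S[...,2]<.3)&(S[...,0]<.05)&(S[...,0]>0)&(S[...,1]>.085)&(S[...,1]<.125)&(d>0); print('press',(S[m].mean(0)*1000).round(1),m.sum())
    D=cv2.absdiff(cv2.imread('pics/scene0.png'),cv2.imread('pics/scene9.png')).max(2)
pose()
arm.finish_job()
E
```

```text
tab 0 [  -3.9 -212.   161.8] 70
press [ 22.6 104.8 286.9] 79
tab 9 [  -3.3 -166.8  162.2] 70
press [ 22.4 105.4 287.1] 79
t 20.3333 stand [ 27.7 110.1 388.8] disc [158.4 110.1 218.9] phi -89.49 tau 0.54 roll -0.07 q [-0.2  -0.32  1.82  0.    1.66 -0.08] F [-0.2  0.   0.8] T [-0.01  0.03 -0.01] op -0.0001
the job is handed in; nothing more can be done
```

The whole job is done in the order asked and handed in at 20.3 s, with the arm clear of everything.

- **Wheel and stop bar:** I turned the wheel by its knob from about 30.5° to within 1° of true. I then pushed the stop bar in until it hit its end, at about 19 N. In the pictures the tab moved 45 mm, and it was still there in the last pictures.
- **Knob:** I tightened it clockwise until the torque rose to about 2.5 N m. In the last pictures it stands about 75° (1.3 rad) clockwise of the wheel, as expected when tight. The gripper slipped a few degrees round the bar at the end, so its own angle reads past the stop (−81° against −75° in the pictures).
- **Bucket and beads:** I pressed the bar down about 65 mm and held it for a second. The last pictures show all three beads in the bin, the bucket empty, and the press bar back at its starting height.
- **Other things:** The jar, candle, tape and glue stick look unmoved by eye.
- **Disagreement:** The top camera put the fork's angle 2 to 7° away from the scene camera's reading. I trusted the scene camera, because the stop bar went home freely and the bin edges agreed with it.

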